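# Load the serving turntable with its stop button pressed

### The arm

A 7-joint arm with a two-finger parallel gripper is mounted at the origin on a cart in front of the work surface, level with it; the furniture and walls round the work are solid. World frame = base frame: x ahead of the robot, y to its left, z up, the work surface at z = 0. Lengths are in m, angles in rad, forces in N, time in s.
With the tool pointing down it reaches from about 0.425 to 0.925 m from the base axis. Payload 6.8 kg.
Tool frame: the origin (TCP) lies at the very end of the fingers, on their centre line; the grasp point (between the pads) lies 19 mm behind it (r.grip_depth is the distance from the TCP to the grasp point, in m); z points along the fingers, y is the direction in which the jaws open and shut (so a half turn about z gives the same grasp; the last joint's range is limited). The gripper opens to 85 mm and grips with 20 to 120 N. Pads are 22 mm wide; open, the fingers measure 114 mm over their backs; the gripper's body (76 mm by 85 mm) begins 54 mm behind the grasp point. The pads swing forward as they close: fully open they stand 13 mm farther back than shut.
Start: joints at [1.04, 0.477, 0.022, 1.555, -0.011, 1.109, -0.083], TCP at [0.277, -0.616, 0.231] pointing down, gripper open.
Joint ranges: [-2.96, 2.96], [-0.34, 2.1], [-1.41, 1.46], [0.24, 2.44], [-1.37, 4.51], [0.17, 1.92], [-2.96, 2.96]. Speed limits (rad/s): [2.39, 2.39, 3.14, 3.14, 3.14, 3.14, 3.14].

### API

Orientations are given as a rotation vector (axis times angle).
In Python, from bench import r, grab_frame gives the robot as it stands. The module is installed in compiled form; this text tells all that it offers.
- The arm moves only by the tool play_rows, never from a script. Its argument "increments" is a list of rows, each a list of 7 numbers: the shift along the tool's x, y, z in mm, then the turn, a rotation vector about the tool's x, y, z in rad, then the closure in counts, from 0 (fully open) to 255 (shut). In form: [[tx, ty, tz, rx, ry, rz, claw], ...]. A call has 1 to 5 rows; each row shifts and turns the pose as measured when the row begins, along the tool's axes as they then stand; what a row does not reach is not made up. A row lasts 1/10 s, in which the tool goes at most 50 mm and 8.59 degrees, less where a joint would pass 70% of its speed; a pose out of reach is approached as far as the arm can. A call is refused whole if a number of a shift passes 50 or a number of a turn 0.15, either way. A call with a gripper value outside its range is refused whole. The fingers move at their own pace and stop on an object; "force" is the grip in N (left out, the last holds). Time passes only in rows, so rows that do not move let the fingers close. It gives the time, the measured TCP pose, the force and the opening at its end, in the units of the state.
- r.get_obs(): the state, without advancing time (a new reading comes with each control period).
- grab_frame(name): name is "scene" or "top"; returns a dict with "color" (420x560x3 uint8, blue, green, red), "depth" (420x560 float32, m along the optical axis (not along the pixel's ray), 0 where there is no reading), "K" (3x3 intrinsics, pixels), "T" (4x4, takes a point from camera to world coordinates). Camera axes: x right, y up, looking along -z (the intrinsics and any distortion apply to the point x, -y, -z); pixel columns grow to the right and rows downward; lengths in m; the calibration is good to about 2 mm. A picture is of the moment at which its call begins.
- r.hand_in(): hands the job in, once; it reports no verdict.
The state is a dict: "clock": time; "joints": joint angles; "qvel": joint speeds; "tau": joint torques, N m; "tcp_pos": TCP position; "orientation": TCP orientation; "contact_force": force on the tool from outside, world axes, zero at the start; "moment": the same for the moment, N m; "grip_width": finger opening in m.
Only numpy, scipy, OpenCV 4.12 (cv2) and the standard library are available. Lean on these libraries where they do the work, as an engineer would, in place of code of your own. Each camera call takes 0.05 s, during which the arm holds its last target.

### The job

Stop the serving turntable first: press its red mushroom button down until it stays down. Then stand every spice jar, the salt shaker and the garlic bulb standing on the worktop just right of the turntable on free spots of the platter, the jars and shaker upright, each wholly inside its rim and with a clear gap to everything else, without the gripper touching or the load shoving aside what already stands there; leave the things along the back and farther right alone. Only when all are on, turn the red head clockwise until the button is fully up again, and let go.

Things in the scene. Friction and masses are not known exactly. Their poses are not given: they have to be found in the camera images.
- platter_centre (a point): Wooden serving turntable, 300 mm across; its flat platter, 290 mm across (radius 145), lies 30 mm above the worktop inside a rim 5 mm thick and 10 mm high. This point is the centre of the flat top. It does not turn or move when touched. A wall cupboard hangs beyond it, underside 490 mm above the worktop, front at x = 0.67 m (handles 0.64): over the far edge a raised wrist may strike it.
- red_jar_mid (a point): Glass spice jar with a red cap, 45 mm in diameter, 108 mm tall, under 0.2 kg. This point is on its axis, half-way up (54 mm above its underside); z points to its top. Starts upright on the worktop right of the turntable; may be absent (None).
- green_jar_mid (a point): Glass spice jar with a green cap, 40 mm in diameter, 108 mm tall, under 0.2 kg. This point is on its axis, half-way up (54 mm above its underside); z points to its top. Starts upright on the worktop right of the turntable; may be absent (None).
- yellow_jar_mid (a point): Glass spice jar with a mustard-yellow cap, 43 mm in diameter, 106 mm tall, under 0.2 kg. This point is on its axis, half-way up (53 mm above its underside); z points to its top. Starts upright on the worktop right of the turntable; may be absent (None).
- salt_shaker_mid (a point): Clear salt shaker with a grey top (44 mm wide up to 70 mm high, then narrowing to 34 mm), 44 mm in diameter, 90 mm tall, under 0.2 kg. This point is on its axis, half-way up (45 mm above its underside); z points to its top. Starts upright on the worktop right of the turntable; may be absent (None).
- garlic_mid (a point): Garlic bulb (light, roundish, widest about 25 mm up), 61 mm in diameter, 59 mm tall, under 0.2 kg. This point is on its axis, half-way up (30 mm above its underside); z points to its top. Starts upright on the worktop right of the turntable; always there.
- fish_tin: Flat fish tin with a turquoise side, 86 mm in diameter, 40 mm tall, standing on the platter. Origin: centre of its underside. A bystander.
- tomato_a: Whole red tomato with a green stalk, about 58 mm in diameter, 62 mm tall, standing on the platter. Origin: centre of its underside. A bystander.
- tomato_b: Whole red tomato with a green stalk, about 58 mm in diameter, 62 mm tall, standing on the platter. Origin: centre of its underside. A bystander.
- stop_head_mid (a point): Red round mushroom head of the stop button, 42 mm in diameter, 26 mm tall, on a grey box (66 x 66 mm, 45 mm high) fixed to the worktop left of the turntable. This point is the middle of the head on its axis, 13 mm below the top of the head and 70 mm above the worktop when the button is up (63 mm when pressed); it moves with the head. Its sides are upright and ribbed from 6 to 20 mm above its underside.
- stop_button (a joint): How far the stop button is pressed down, m: 0 up (running), 0.007 fully down (stopped). It takes about 3 to 4 N to push and stays wherever it is left.
- stop_head (a joint): Turn of the red head, rad: 0 at rest, grows clockwise seen from above, to a stop at 1.0 to 1.15. Turning it lifts a pressed button by a cam, 7 mm per rad, so 1.0 rad brings it fully up (about 0.05 N m; the head rises in the hand as it turns). A weak spring turns it back to 0 when let go, while the button stays up.

How it is judged:
By the outcome, as a careful person would: the job done as asked, in the order asked, and still so for the second after the job is handed in, with the robot touching nothing.
Of red_jar, green_jar, yellow_jar, salt_shaker only 3 to 4 are there at a start; the rules pass over those that are not, and their reading is None.
At some moment in a run one of garlic may be knocked a few centimetres aside while the robot is not near it.
It also fails if it takes over 210 s, if anything falls off the work surface, if the arm or the gripper's body presses on something with over 40 N, if the wrist force passes 120 N, or if a joint passes its speed limit or range.

## Working session

There is one attempt and no reset: what is moved stays moved. The work goes in short steps, Python scripts to look and compute and a tool call to move; the robot and the scene stay as the last step left them, time stands still between calls to the robot, and variables do not carry over. Pictures are saved under pics/ and viewed, and the job is handed in when it is done.

Besides the shell and the picture viewer there is one more tool, called after "Emit:" as name(argument=value, ...) on one line, values as JSON. play_rows: Moves the arm, as the interface text tells. Its arguments: {"type":"object","properties":{"increments":{"type":"array","items":{"type":"array","items":{"type":"number"}}},"force":{"type":"number"}},"required":["increments"]}

```bash
mkdir -p pics && ls
python3 - <<'E'
from bench import r, grab_frame
import cv2, numpy as np
o=r.get_obs()
for k,v in o.items(): print(k,np.round(v,4))
for n in ("scene","top"):
    f=grab_frame(n)
    cv2.imwrite(f"pics/{n}0.png",f["color"])
    print(n,f["K"],np.round(f["T"],4), f.keys())
    np.savez(f"pics/{n}0.npz",**{k:f[k] for k in("color","depth","K","T")})
E
```

```text
pics
clock 0.0
joints [ 1.0399  0.4778  0.0223  1.5565 -0.0115  1.1093 -0.0831]
qvel [-0.0002  0.0004  0.0019 -0.0003  0.0008  0.0014  0.0007]
tau [-1.00000e-03 -5.96453e+01  1.60770e+00 -2.81203e+01  1.24000e-02
  9.40000e-03  0.00000e+00]
tcp_pos [ 0.2767 -0.615   0.2303]
orientation [-3.0699e+00 -6.5890e-01  8.0000e-04]
contact_force [-0.4749  0.2373  0.6428]
moment [-0.0105 -0.0012  0.0274]
grip_width 0.0853
scene [[488.41951421   0.         280.70442216]
 [  0.         488.41951421 208.37318514]
 [  0.           0.           1.        ]] [[ 0.7567  0.3276 -0.5657 -0.2093]
 [-0.6536  0.3671 -0.6618 -1.0091]
 [-0.0091  0.8706  0.4919  0.7083]
 [ 0.      0.      0.      1.    ]] dict_keys(['color', 'depth', 'K', 'T'])
top [[477.16955921   0.         286.20478968]
 [  0.         477.16955921 209.50009279]
 [  0.           0.           1.        ]] [[-0.0679  0.9766 -0.2039  0.2768]
 [-0.9977 -0.0678  0.0075 -0.1737]
 [-0.0065  0.2039  0.979   1.1838]
 [ 0.      0.      0.      1.    ]] dict_keys(['color', 'depth', 'K', 'T'])
```

View pics/scene0.png

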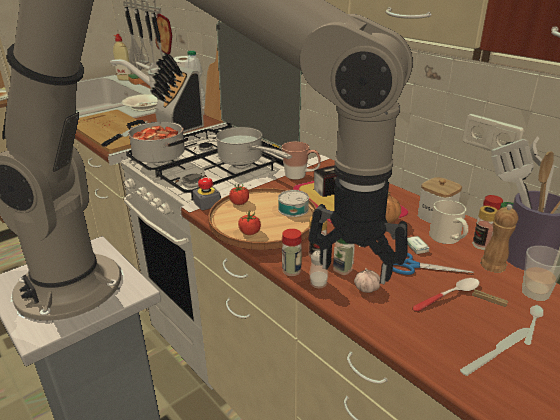

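View pics/top0.png

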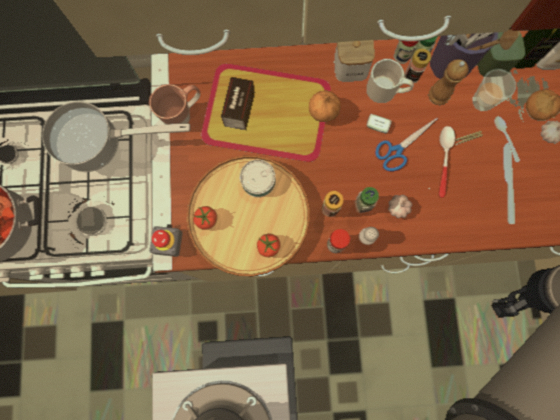

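The scene view shows all four containers and the garlic right of the platter. In the top view they sit at red (341,240), yellow (333,202), green (367,198), salt (369,236) and garlic (401,206). The platter is at (249,215), the tin at (258,177), the tomatoes at (205,217) and (268,245), and the button at (162,240).

```bash
cat > h.py <<'E'
import numpy as np, cv2
def ray(f,u,v):
    K,T=f["K"],f["T"]
    d=np.array([(u-K[0,2])/K[0,0],-(v-K[1,2])/K[1,1],-1.0])
    return T[:3,3],T[:3,:3]@d
def onz(f,u,v,z):
    o,d=ray(f,u,v); return o+d*(z-o[2])/d[2]
def proj(f,p):
    T=f["T"];c=T[:3,:3].T@(np.asarray(p)-T[:3,3]); K=f["K"]
    return np.array([K[0,0]*c[0]/-c[2]+K[0,2], K[1,1]*(-c[1])/-c[2]+K[1,2]])
def cloud(f):
    K,T,D=f["K"],f["T"],f["depth"]
    v,u=np.mgrid[:D.shape[0],:D.shape[1]]
    c=np.stack([(u-K[0,2])/K[0,0]*D,-(v-K[1,2])/K[1,1]*D,-D],-1)
    return c@T[:3,:3].T+T[:3,3]
E
python3 - <<'E'
import numpy as np,cv2
from h import *
f=dict(np.load("pics/top0.npz"))
P=cloud(f)
for n,(u,v) in dict(red=(341,240),yel=(333,202),grn=(367,198),salt=(369,236),garlic=(401,206),plat=(230,240),table=(330,180),tin=(258,174),tomA=(205,217),tomB=(268,245),btn=(162,237)).items():
    print(n,np.round(P[v,u],4))
im=cv2.resize(f["color"][140:290,140:430],None,fx=2.75,fy=2.75,interpolation=cv2.INTER_CUBIC)
cv2.imwrite("pics/topz0.png",im)
z=P[...,2]
h=np.clip((z[140:290,140:430])*255/0.13,0,255).astype(np.uint8)
cv2.imwrite("pics/toph0.png",cv2.resize(cv2.applyColorMap(h,cv2.COLORMAP_JET),None,fx=2.75,fy=2.75,interpolation=cv2.INTER_NEAREST))
E
```

```text
red [ 0.4213 -0.301   0.1105]
yel [ 0.5116 -0.2912  0.1055]
grn [ 0.5155 -0.3706  0.1058]
salt [ 0.429  -0.369   0.0892]
garlic [ 0.5028 -0.4616  0.0474]
plat [ 0.4505 -0.0409  0.0321]
table [ 0.5936 -0.3005 -0.0032]
tin [ 0.6014 -0.12    0.0692]
tomA [0.5031 0.011  0.0743]
tomB [ 0.4261 -0.134   0.0748]
btn [0.4606 0.1111 0.084 ]
```

View pics/topz0.png

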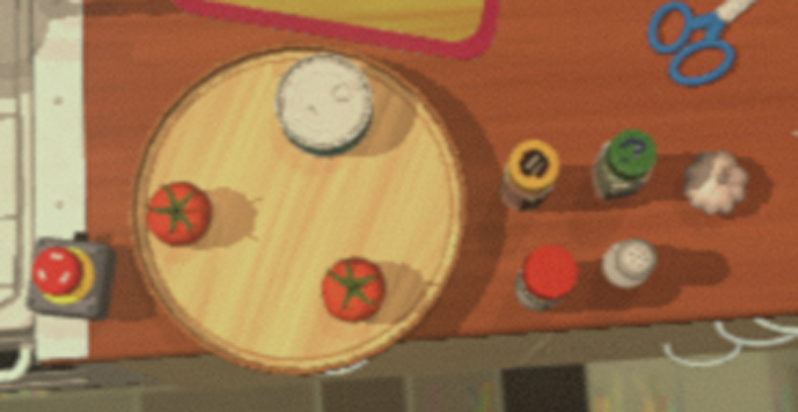

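View pics/toph0.png

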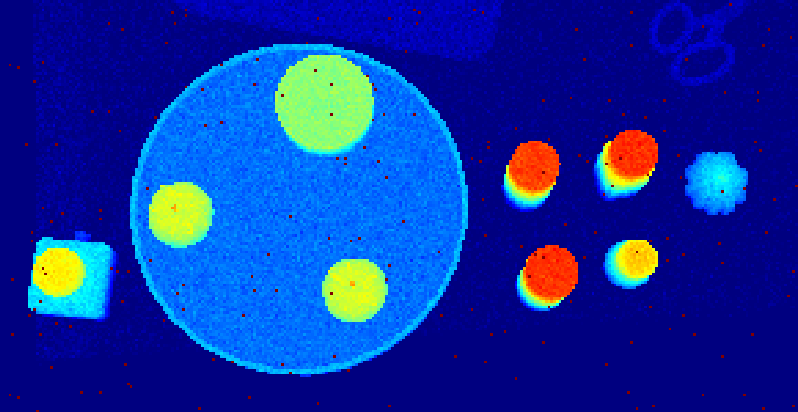

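```bash
cat > meas.py <<'E'
import numpy as np,cv2
from h import *
# name: seed window (world x,y approx), band low/high z, plane z
def top_centre(f,xy,rad,zlo,zhi,zplane):
    P=cloud(f);m=(np.hypot(P[...,0]-xy[0],P[...,1]-xy[1])<rad)&(P[...,2]>zlo)&(P[...,2]<zhi)&(f["depth"]>0)
    m=cv2.morphologyEx(m.astype(np.uint8),cv2.MORPH_OPEN,np.ones((3,3)))
    n,l,s,c=cv2.connectedComponentsWithStats(m)
    if n<2: return None
    k=1+np.argmax(s[1:,4]); 
    cs,_=cv2.findContours((l==k).astype(np.uint8),cv2.RETR_EXTERNAL,cv2.CHAIN_APPROX_NONE)
    q=np.array([onz(f,u,v,zplane)[:2] for u,v in cs[0][:,0,:]],np.float32)
    A=np.c_[2*q,np.ones(len(q))];b=(q**2).sum(1);x=np.linalg.lstsq(A,b,rcond=None)[0]
    return x[:2],float(np.sqrt(x[2]+x[0]**2+x[1]**2)),s[k,4], onz(f,*c[k],zplane)[:2], np.median(P[l==k][:,2])
E
python3 - <<'E'
import numpy as np
from meas import *
f=dict(np.load("pics/top0.npz"))
for n,xy,rad,a,b,z in [("red",(.421,-.301),.04,.098,.125,.108),("yel",(.5116,-.291),.04,.095,.125,.106),("grn",(.5155,-.37),.04,.098,.125,.108),
 ("salt",(.429,-.369),.04,.08,.11,.09),("garlic",(.5028,-.4616),.05,.012,.09,.025),
 ("tin",(.60,-.12),.07,.06,.09,.07),("tomA",(.503,.011),.05,.05,.12,.06),("tomB",(.426,-.134),.05,.05,.12,.06),("btn",(.46,.111),.04,.072,.12,.083),
 ("box",(.46,.111),.06,.035,.12,.045),("platter",(.5,-.09),.2,.022,.2,.04)]:
    t=top_centre(f,xy,rad,a,b,z)
    print(n,np.round(t[0],4),"r",round(t[1],4),t[2],np.round(t[3],4),"z",round(float(t[4]),4))
E
```

```text
red [ 0.4256 -0.2997] r 0.0211 297 [ 0.4254 -0.2996] z 0.1076
yel [ 0.5168 -0.2931] r 0.0205 265 [ 0.5167 -0.2931] z 0.1058
grn [ 0.5214 -0.3771] r 0.0198 247 [ 0.5213 -0.3771] z 0.1077
salt [ 0.4351 -0.3761] r 0.014 131 [ 0.435 -0.376] z 0.0864
garlic [ 0.508  -0.4643] r 0.0278 418 [ 0.5078 -0.4643] z 0.0378
tin [ 0.5952 -0.1184] r 0.0422 970 [ 0.5949 -0.1182] z 0.0671
tomA [0.5053 0.0135] r 0.0279 451 [0.5051 0.0135] z 0.0735
tomB [ 0.4285 -0.1344] r 0.0272 442 [ 0.4284 -0.1344] z 0.0736
btn [0.4585 0.1149] r 0.0201 254 [0.4584 0.1148] z 0.0815
box [0.4589 0.1152] r 0.0363 736 [0.4586 0.1152] z 0.0476
platter [ 0.5104 -0.0888] r 0.1492 11610 [ 0.5065 -0.0886] z 0.0315
```

```bash
cat > layout.py <<'E'
import numpy as np
from scipy.optimize import differential_evolution
C=np.array([.5104,-.0888])
obs=[((.595,-.1183),.043),((.5052,.0135),.029),((.4285,-.1344),.029)]
names=["garlic","salt","yel","red","grn"]; R=np.array([.0305,.022,.0215,.0225,.020])
ext=.0255; half=.014
def segd(p,a,b):
    t=np.clip(np.dot(p-a,b-a)/np.dot(b-a,b-a),0,1);return np.linalg.norm(p-a-t*(b-a))
def marg(v):
    v=v.reshape(5,3);m=[]
    for i in range(5):
        p=v[i,:2]; m.append(.143-np.linalg.norm(p-C)-R[i]); m.append(np.hypot(*p)-.44)
        for o,ro in obs: m.append(np.linalg.norm(p-np.array(o))-R[i]-ro)
        for j in range(i): m.append(np.linalg.norm(p-v[j,:2])-R[i]-R[j])
        u=np.array([np.cos(v[i,2]),np.sin(v[i,2])])
        fo=[]
        if i==0: fo=[(np.array(o),ro) for o,ro in obs]
        if i==1: fo=[(np.array(o),ro) for o,ro in obs]+[(v[0,:2],R[0])]
        if i>=2: fo=[(v[j,:2],R[j]) for j in range(1,i)]
        for s in (1,-1):
            a=p+s*u*(R[i]+.012); b=p+s*u*(R[i]+ext)
            for c,rc in fo: m.append((segd(c,a,b)-half-rc)*1.3)
            if i==0: m.append(.147-np.linalg.norm(b-C)-.0)
    m=np.sort(m); return m[0]+.02*m[:8].mean()
b=[(.39,.63),(-.21,.03),(-np.pi/2,np.pi/2)]*5
best=None
for s in range(3):
    r=differential_evolution(lambda v:-marg(v),b,seed=s,maxiter=900,popsize=8,tol=1e-9,polish=False)
    print(-r.fun)
    if best is None or r.fun<best.fun: best=r
for n,p in zip(names,best.x.reshape(5,3)): print(n,np.round(p[:2],3),"jaw deg",round(np.degrees(p[2])))
E
python3 layout.py
python3 - <<'E'
import numpy as np
from h import *
f=dict(np.load("pics/top0.npz"));P=cloud(f)
d=np.hypot(P[...,0]-.4585,P[...,1]-.115)
for a in range(-180,180,30):
    an=np.degrees(np.arctan2(P[...,1]-.115,P[...,0]-.4585))
    m=(d>.05)&(d<.1)&(abs(an-a)<15)&(f["depth"]>0)
    print(a,np.percentile(P[m][:,2],99).round(3))
E
```

```text
0.021272480444226256
0.021860417009538204
0.021164475210404744
garlic [ 0.458 -0.059] jaw deg 3
salt [ 0.532 -0.06 ] jaw deg 58
yel [ 0.525 -0.185] jaw deg 84
red [ 0.591 -0.031] jaw deg -45
grn [ 0.5   -0.122] jaw deg -14
-180 0.004
-150 0.005
-120 0.042
-90 0.066
-60 0.078
-30 0.043
0 0.007
30 0.007
60 0.013
90 0.015
120 0.004
150 0.005
```

```bash
cat > plan.py <<'E'
# usage: plan.py claw x,y,z,psi_deg [x,y,z,psi_deg ...]  -> rows to the waypoints from the present pose
import sys,numpy as np
from scipy.spatial.transform import Rotation as Ro
from bench import r
def Rt(psi):
    ph=psi+np.pi/2
    return np.array([[np.cos(ph),np.sin(ph),0],[np.sin(ph),-np.cos(ph),0],[0,0,-1]])
o=r.get_obs()
p=np.array(o["tcp_pos"]);R=Ro.from_rotvec(o["orientation"]).as_matrix()
psi=np.degrees(np.arctan2(R[1,1],R[0,1]))
print("t %.1f tcp %s psi %.1f tilt %.2fdeg F %s w %.1f q7 %.2f"%(o["clock"],np.round(p*1000,1),psi,np.degrees(np.arccos(-R[2,2])),np.round(o["contact_force"],1),o["grip_width"]*1000,o["joints"][6]))
claw=int(sys.argv[1]);out=[]
for a in sys.argv[2:]:
    x,y,z,ps=map(float,a.split(","));ps=np.radians(ps);pt=np.array([x,y,z])
    dR=Ro.from_matrix(R.T@Rt(ps)).as_rotvec()
    n=max(1,int(np.ceil(np.linalg.norm(pt-p)/.046)),int(np.ceil(np.linalg.norm(dR)/.14)))
    for i in range(n):
        d=R.T@((pt-p)/n)*1000
        dec=0 if n>1 else 1
        if i==n-1 and n>1: dec=1
        out.append([float(v) for v in np.round(d,1)]+[float(v) for v in np.round(dR/n,3)]+[claw])
        p=p+(pt-p)/n if False else p+np.array((R@d)/1000)
        R=R@Ro.from_rotvec(dR/n).as_matrix()
        if i<n-1:
            pass
        # re-aim remaining
        k=n-1-i
        if k: 
            n2=k
        # recompute using remaining steps
        if k:
            pass
        n_=n
    p=pt.copy();R=Rt(ps)
for i in range(0,len(out),5): print("["+", ".join(str([int(v) if v==int(v) else v for v in q]) for q in out[i:i+5])+"]")
E
python3 - <<'E'
# tidy: rewrite the loop cleanly
s=open('plan.py').read()
a=s.index("    for i in range(n):\n        d="); b=s.index("    p=pt.copy()")
s=s[:a]+'''    step=(pt-p)/n
    for i in range(n):
        d=R.T@step*1000
        out.append([float(v) for v in np.round(d,1)]+[float(v) for v in np.round(dR/n,3)]+[claw])
        R=R@Ro.from_rotvec(dR/n).as_matrix()
'''+s[b:]
open('plan.py','w').write(s)
E
python3 plan.py 255 .55,-.25,.25,-20 .4585,.1149,.16,14
```

```text
t 0.1 tcp [ 276.7 -615.1  230.4] psi -65.8 tilt 0.10deg F [-0.9 -0.1  0.3] w 85.3 q7 -0.08
[[39.9, -22.1, -1.9, 0, 0, -0.08, 255], [41.5, -18.8, -1.9, 0, 0, -0.08, 255], [42.9, -15.5, -1.9, 0, 0, -0.08, 255], [44, -12, -1.9, 0, 0, -0.08, 255], [44.8, -8.4, -1.9, 0, 0, -0.08, 255]]
[[45.3, -4.8, -2, 0, 0, -0.08, 255], [45.6, -1.2, -2, 0, 0, -0.08, 255], [45.5, 2.5, -2, 0, 0, -0.08, 255], [45.2, 6.1, -2, 0, 0, -0.08, 255], [44.6, 9.7, -2, 0, 0, -0.08, 255]]
[[34.6, -23.4, 10, 0, 0, -0.066, 255], [36.1, -21.1, 10, 0, 0, -0.066, 255], [37.4, -18.7, 10, 0, 0, -0.066, 255], [38.5, -16.2, 10, 0, 0, -0.066, 255], [39.5, -13.6, 10, 0, 0, -0.066, 255]]
[[40.3, -11, 10, 0, 0, -0.066, 255], [41, -8.3, 10, 0, 0, -0.066, 255], [41.4, -5.6, 10, 0, 0, -0.066, 255], [41.7, -2.8, 10, 0, 0, -0.066, 255]]
```

Emit:
play_rows(increments=[[40, -22, -2, 0, 0, -0.08, 255], [41, -19, -2, 0, 0, -0.08, 255], [43, -15, -2, 0, 0, -0.08, 255], [44, -12, -2, 0, 0, -0.08, 255], [45, -8, -2, 0, 0, -0.08, 255]], force=40)

```text
clock: 0.6
tcp_pos: [0.409, -0.4334, 0.2369]
orientation: [-2.877, -1.252, 0.011]
contact_force: [1.0, -0.8, 0.4]
grip_width: 0.0126
```

Emit:
play_rows(increments=[[45, -5, -2, 0, 0, -0.08, 255], [45, -1, -2, 0, 0, -0.08, 255], [45, 2, -2, 0, 0, -0.08, 255], [45, 6, -2, 0, 0, -0.08, 255], [45, 10, -2, 0, 0, -0.08, 255]])

```text
clock: 1.1
tcp_pos: [0.5466, -0.2424, 0.245]
orientation: [-2.553, -1.818, 0.012]
contact_force: [1.5, -0.4, -0.4]
grip_width: -0.0002
```

```bash
python3 plan.py 255  .4585,.1149,.16,14
```

```text
t 1.1 tcp [ 546.6 -242.4  245. ] psi -19.1 tilt 0.62deg F [ 1.5 -0.4 -0.4] w -0.2 q7 -0.12
[[34.3, -22.1, 9.6, -0.001, 0, -0.064, 255], [35.7, -19.9, 9.6, -0.001, 0, -0.064, 255], [36.9, -17.6, 9.6, -0.001, 0, -0.064, 255], [37.9, -15.2, 9.5, -0.001, 0, -0.064, 255], [38.8, -12.7, 9.5, -0.001, 0, -0.064, 255]]
[[39.6, -10.2, 9.5, -0.001, 0, -0.064, 255], [40.1, -7.7, 9.5, -0.001, 0, -0.064, 255], [40.6, -5.1, 9.5, -0.001, 0, -0.064, 255], [40.8, -2.5, 9.4, -0.001, 0, -0.064, 255]]
```

Tracking is good.

Emit:
play_rows(increments=[[34, -22, 10, 0, 0, -0.064, 255], [36, -20, 10, 0, 0, -0.064, 255], [37, -17, 10, 0, 0, -0.064, 255], [38, -15, 10, 0, 0, -0.064, 255], [39, -13, 9, 0, 0, -0.064, 255]])

```text
clock: 1.6
tcp_pos: [0.4995, -0.0342, 0.1954]
orientation: [-2.211, -2.222, 0.003]
contact_force: [1.3, -0.0, 0.5]
grip_width: 0.0
```

Emit:
play_rows(increments=[[40, -10, 9, 0, 0, -0.064, 255], [40, -8, 9, 0, 0, -0.064, 255], [40, -5, 9, 0, 0, -0.064, 255], [40, -2, 9, 0, 0, -0.064, 255], [0, 0, 0, 0, 0, 0, 255]])

```text
clock: 2.1
tcp_pos: [0.4515, 0.1339, 0.1576]
orientation: [-1.882, -2.503, 0.002]
contact_force: [0.2, -0.8, 0.2]
grip_width: 0.0002
```

```bash
python3 plan.py 255  .4585,.1149,.09,14
```

```text
t 2.1 tcp [451.5 133.9 157.6] psi 16.1 tilt 0.56deg F [ 0.2 -0.8  0.2] w 0.2 q7 -0.34
[[-10.3, 1, 33.7, -0.004, -0.003, 0.019, 255], [-10.2, 1.1, 33.8, -0.004, -0.003, 0.019, 255]]
```

Emit:
play_rows(increments=[[-10, 1, 25, -0.004, -0.003, 0.015, 255], [-9, 1, 22, -0.004, -0.003, 0.015, 255], [0, 0, 10, 0, 0, 0, 255], [0, 0, 5, 0, 0, 0, 255], [0, 0, 0, 0, 0, 0, 255]])

```text
clock: 2.6
tcp_pos: [0.4584, 0.1166, 0.0938]
orientation: [1.923, 2.484, 0.002]
contact_force: [-0.6, 0.4, 0.8]
grip_width: -0.0004
```

```bash
python3 plan.py 255  .4585,.1149,.086,14
python3 - <<'E'
from bench import grab_frame
import cv2,numpy as np
f=grab_frame("scene"); cv2.imwrite("pics/scene1.png",cv2.resize(f["color"][130:290,140:360],None,fx=3.5,fy=3.5,interpolation=cv2.INTER_CUBIC))
E
```

```text
t 2.6 tcp [458.4 116.6  93.8] psi 14.5 tilt 0.07deg F [-0.6  0.4  0.8] w -0.4 q7 -0.42
[[-1.7, -0.4, 7.8, 0.001, 0, 0.008, 255]]
```

View pics/scene1.png

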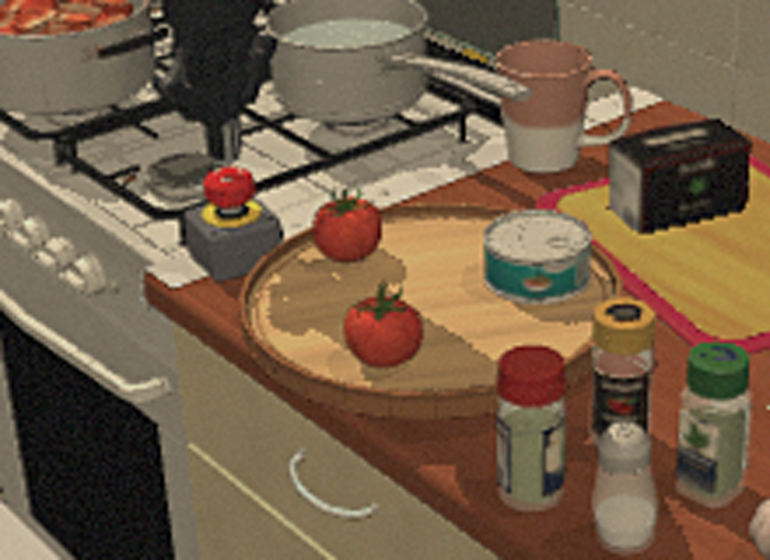

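The zoomed scene view shows the closed fingers at (222,130) directly above the red head at (229,187). I'll press now.

Emit:
play_rows(increments=[[-1.5, 0, 8, 0, 0, 0, 255], [0, 0, 4, 0, 0, 0, 255], [0, 0, 4, 0, 0, 0, 255], [0, 0, 3, 0, 0, 0, 255]])

```text
clock: 3.05
tcp_pos: [0.4607, 0.1159, 0.0762]
orientation: [1.921, 2.481, 0.007]
contact_force: [-1.4, 1.2, 2.2]
grip_width: -0.0002
```

Emit:
play_rows(increments=[[0, 0, 2, 0, 0, 0, 255], [0, 0, 2, 0, 0, 0, 255]])

```text
clock: 3.25
tcp_pos: [0.4613, 0.1161, 0.075]
orientation: [1.92, 2.479, 0.005]
contact_force: [-12.2, -4.7, 43.0]
grip_width: -0.0001
```

Emit:
play_rows(increments=[[0, 0, -6, 0, 0, 0, 255], [0, 0, -40, 0, 0, 0, 100], [0, 0, -50, 0, 0, 0, 60], [0, 0, -30, 0, 0, 0, 0], [0, 0, 0, 0, 0, 0, 0]])

```text
clock: 3.75
tcp_pos: [0.4605, 0.1172, 0.2056]
orientation: [1.918, 2.481, 0.005]
contact_force: [0.7, 0.5, 0.3]
grip_width: 0.0579
```

```bash
python3 - <<'E'
from bench import grab_frame
import cv2,numpy as np
from meas import *
f=grab_frame("scene"); cv2.imwrite("pics/scene2.png",cv2.resize(f["color"][130:290,140:360],None,fx=3.5,fy=3.5,interpolation=cv2.INTER_CUBIC))
P=cloud(f)
hsv=cv2.cvtColor(f["color"],cv2.COLOR_BGR2HSV)
red=((hsv[...,0]<8)|(hsv[...,0]>172))&(hsv[...,1]>150)&(hsv[...,2]>60)&(np.hypot(P[...,0]-.4585,P[...,1]-.115)<.05)
print(red.sum(),np.percentile(P[red][:,2],[1,50,95,99]))
E
python3 plan.py 0 .45,-.15,.25,-20 .508,-.464,.20,-10
```

```text
127 [0.05186534 0.06813336 0.0747162  0.07541282]
t 3.8 tcp [459.7 116.8 204. ] psi 14.6 tilt 0.25deg F [-0.1 -1.  -0.3] w 65.7 q7 -0.28
[[-42.6, -12.7, -7.6, 0.001, 0, 0.101, 0], [-43.7, -8.4, -7.6, 0.001, 0, 0.101, 0], [-44.3, -4, -7.6, 0.001, 0, 0.101, 0], [-44.5, 0.5, -7.6, 0.001, 0, 0.101, 0], [-44.2, 5, -7.6, 0.001, 0, 0.101, 0]]
[[-43.5, 9.4, -7.7, 0.001, 0, 0.101, 0], [-34.4, 20.2, 6.2, 0, 0, -0.022, 0], [-34.8, 19.5, 6.2, 0, 0, -0.022, 0], [-35.3, 18.7, 6.2, 0, 0, -0.022, 0], [-35.7, 17.9, 6.2, 0, 0, -0.022, 0]]
[[-36, 17.2, 6.2, 0, 0, -0.022, 0], [-36.4, 16.4, 6.2, 0, 0, -0.022, 0], [-36.8, 15.6, 6.2, 0, 0, -0.022, 0], [-37.1, 14.8, 6.2, 0, 0, -0.022, 0]]
```

View pics/scene2.png

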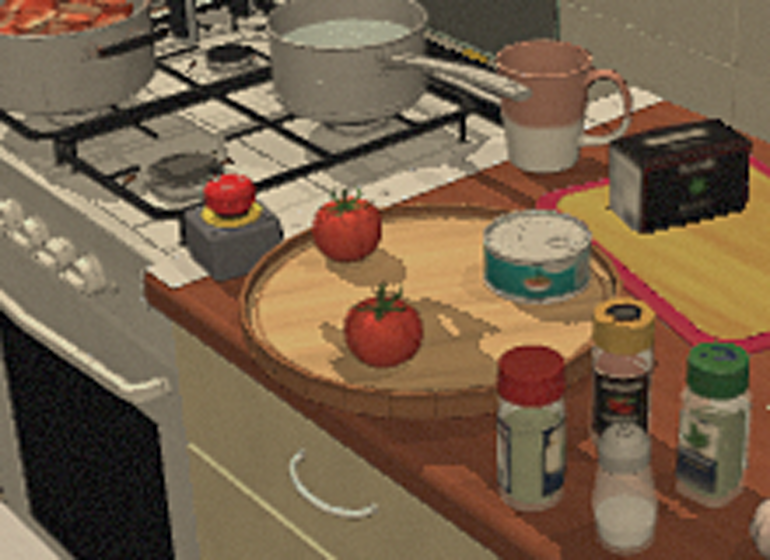

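The head has dropped: it now sits on its collar at (229,195), and its top reads 75 mm. Next is the garlic.

Emit:
play_rows(increments=[[-43, -10, -8, 0, 0, 0.06, 0], [-43, -8, -8, 0, 0, 0.06, 0], [-44, -4, -8, 0, 0, 0.06, 0], [-44, 2, -8, 0, 0, 0.06, 0], [-44, 5, -8, 0, 0, 0.0, 0]])

```text
clock: 4.3
tcp_pos: [0.4714, -0.1031, 0.2389]
orientation: [-2.197, -2.241, 0.001]
contact_force: [0.3, 0.3, -0.1]
grip_width: 0.0852
```

```bash
python3 plan.py 0 .508,-.464,.20,0
```

```text
t 4.3 tcp [ 471.4 -103.1  238.9] psi 1.1 tilt 0.20deg F [ 0.3  0.3 -0.1] w 85.2 q7 0.02
[[-45.2, 3.7, 4.8, 0, 0, 0.002, 0], [-45.2, 3.8, 4.8, 0, 0, 0.002, 0], [-45.2, 3.9, 4.8, 0, 0, 0.002, 0], [-45.2, 4, 4.8, 0, 0, 0.002, 0], [-45.2, 4.1, 4.8, 0, 0, 0.002, 0]]
[[-45.2, 4.2, 4.8, 0, 0, 0.002, 0], [-45.1, 4.4, 4.8, 0, 0, 0.002, 0], [-45.1, 4.5, 4.9, 0, 0, 0.002, 0]]
```

Emit:
play_rows(increments=[[-45, 4, 4, 0, 0, 0, 0], [-45, 4, 4, 0, 0, 0, 0], [-45, 4, 4, 0, 0, 0, 0], [-45, 4, 4, 0, 0, 0, 0], [-45, 4, 5, 0, 0, 0, 0]])

```text
clock: 4.8
tcp_pos: [0.4934, -0.3365, 0.2103]
orientation: [-2.192, -2.238, 0.008]
contact_force: [1.3, -0.9, 0.2]
grip_width: 0.0856
```

Emit:
play_rows(increments=[[-45, 4, 5, 0, 0, 0, 0], [-45, 4, 5, 0, 0, 0, 0], [-25, 4, 5, 0, 0, 0, 0], [0, 0, 0, 0, 0, 0, 0], [0, 0, 0, 0, 0, 0, 0]])

```text
clock: 5.3
tcp_pos: [0.501, -0.4618, 0.1808]
orientation: [-2.193, -2.218, 0.019]
contact_force: [0.7, 1.0, 0.2]
grip_width: 0.0854
```

```bash
cat > look.py <<'E'
import sys,numpy as np,cv2
from bench import grab_frame
from meas import *
tag=sys.argv[1]
f=grab_frame("top"); np.savez(f"pics/top_{tag}.npz",**{k:f[k] for k in("color","depth","K","T")})
cv2.imwrite(f"pics/top_{tag}.png",cv2.resize(f["color"][140:290,140:430],None,fx=2.75,fy=2.75,interpolation=cv2.INTER_CUBIC))
if len(sys.argv)>2:
    g=grab_frame("scene"); cv2.imwrite(f"pics/scene_{tag}.png",cv2.resize(g["color"][130:300,150:420],None,fx=2.9,fy=2.9,interpolation=cv2.INTER_CUBIC))
E
python3 look.py g1 s; python3 plan.py 0 .508,-.464,.012,0
```

```text
t 5.4 tcp [ 501.1 -460.9  181.5] psi 0.7 tilt 1.43deg F [ 0.6  0.2 -0.5] w 85.3 q7 0.55
[[-1.1, 2.7, 42.3, -0.006, -0.002, 0.003, 0], [-1, 2.5, 42.3, -0.006, -0.002, 0.003, 0], [-0.9, 2.2, 42.3, -0.006, -0.002, 0.003, 0], [-0.9, 2, 42.4, -0.006, -0.002, 0.003, 0]]
```

View pics/top_g1.png

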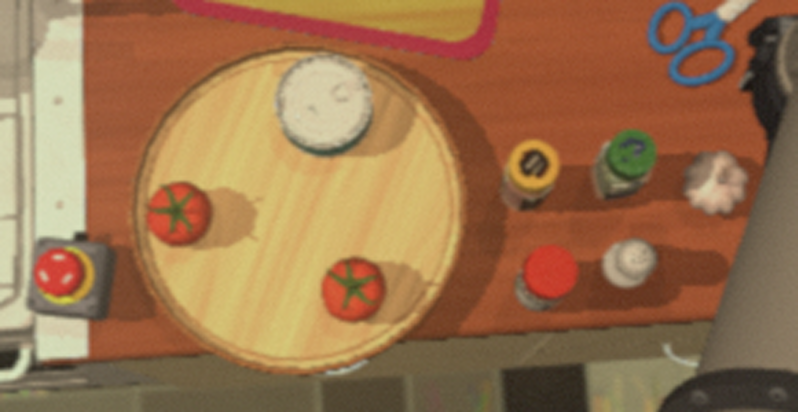

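View pics/scene_g1.png

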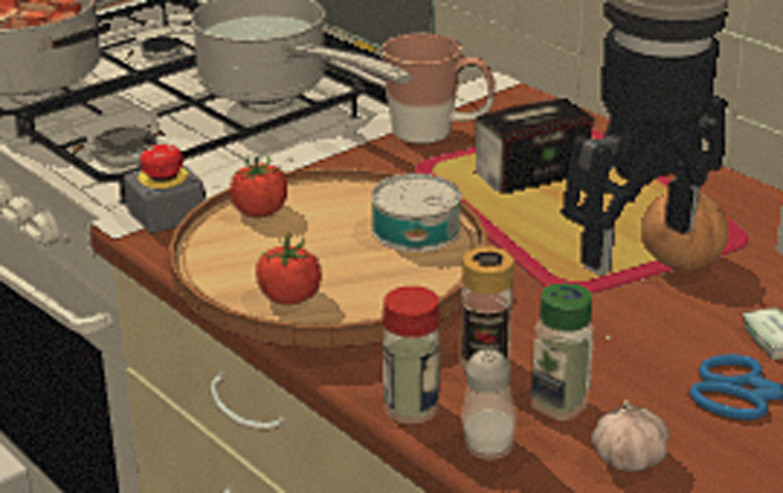

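```bash
python3 - <<'E'
from meas import *
f=dict(np.load("pics/top_g1.npz"))
t=top_centre(f,(.5028,-.4616),.05,.012,.09,.025); print(t)
E
python3 plan.py 0 .508,-.464,.06,0  .508,-.464,.004,0
```

```text
(array([ 0.50796545, -0.46433007]), 0.02784038575531266, np.int32(419), array([ 0.5078009 , -0.46431474]), np.float64(0.03802403156143441))
t 5.4 tcp [ 501.1 -460.9  181.5] psi 0.7 tilt 1.43deg F [ 0.6  0.2 -0.5] w 85.3 q7 0.55
[[-1.3, 3.3, 40.4, -0.008, -0.002, 0.004, 0], [-1.2, 2.9, 40.5, -0.008, -0.002, 0.004, 0], [-1.1, 2.6, 40.5, -0.008, -0.002, 0.004, 0], [0, 0, 28, 0, 0, 0, 0], [0, 0, 28, 0, 0, 0, 0]]
```

Emit:
play_rows(increments=[[-1.5, 3.5, 40, -0.008, -0.002, 0.004, 0], [-1, 3, 40, -0.008, -0.002, 0.004, 0], [-1, 2, 20, -0.008, -0.002, 0.004, 0], [0, 0, 0, 0, 0, 0, 0], [0, 0, 0, 0, 0, 0, 0]])

```text
clock: 5.9
tcp_pos: [0.5127, -0.4568, 0.0823]
orientation: [2.207, 2.229, 0.006]
contact_force: [-0.6, -0.3, 0.3]
grip_width: 0.0854
```

```bash
python3 plan.py 0 .508,-.464,.004,0; python3 look.py g2 s
```

```text
t 5.9 tcp [ 512.7 -456.8   82.3] psi 0.6 tilt 0.35deg F [-0.6 -0.3  0.3] w 85.4 q7 0.51
[[-3.5, -2.6, 39.1, 0.003, 0, 0.005, 0], [-3.6, -2.5, 39.1, 0.003, 0, 0.005, 0]]
```

View pics/scene_g2.png

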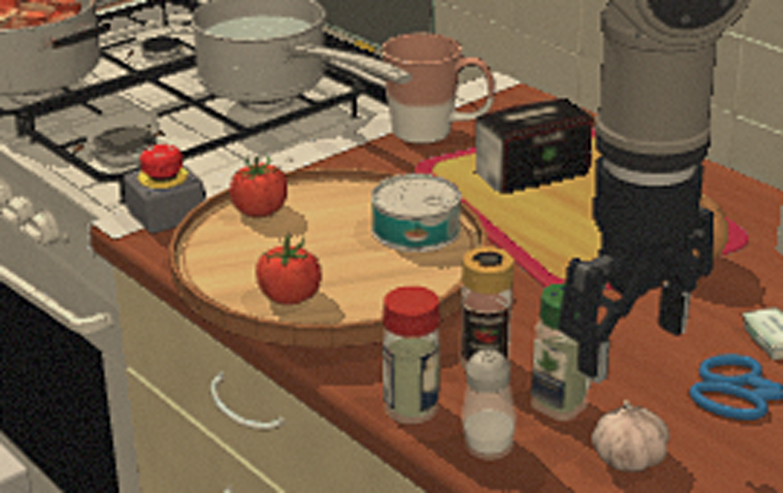

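The fingers straddle the garlic along x, at (590,350) and (675,310) in the scene zoom, with the garlic at (630,437) below them.

Emit:
play_rows(increments=[[-4, -3, 25, 0.002, 0, 0.004, 0], [-3, -2, 20, 0.002, 0, 0.004, 0], [0, 0, 8, 0, 0, 0, 0], [0, 0, 0, 0, 0, 0, 0]])

```text
clock: 6.4
tcp_pos: [0.512, -0.4668, 0.0344]
orientation: [2.21, 2.215, 0.003]
contact_force: [-0.3, 0.5, 0.0]
grip_width: 0.0853
```

```bash
python3 plan.py 0 .508,-.464,.004,0
```

```text
t 6.4 tcp [ 512.  -466.8   34.4] psi 0.1 tilt 0.75deg F [-0.3  0.5  0. ] w 85.3 q7 0.50
[[3.1, -4.3, 30.4, 0.011, 0.008, 0.002, 0]]
```

Emit:
play_rows(increments=[[2, -3, 18, 0.008, 0.006, 0, 0], [1, -2, 12, 0.003, 0.002, 0, 0], [0, 0, 2, 0, 0, 0, 0], [0, 0, 0, 0, 0, 0, 0]])

```text
clock: 6.8
tcp_pos: [0.5078, -0.4639, 0.001]
orientation: [-2.219, -2.224, -0.0]
contact_force: [-0.6, -0.4, 0.1]
grip_width: 0.0854
```

```bash
python3 plan.py 0 .508,-.464,.004,0
```

```text
t 6.8 tcp [ 507.8 -463.9    1. ] psi 0.1 tilt 0.02deg F [-0.6 -0.4  0.1] w 85.4 q7 0.49
[[-0.1, 0.2, -3, 0, 0, 0.002, 0]]
```

Emit:
play_rows(increments=[[0, 0, -4, 0, 0, 0, 80], [0, 0, 0, 0, 0, 0, 120], [0, 0, 0, 0, 0, 0, 120], [0, 0, 0, 0, 0, 0, 120]], force=25)

```text
clock: 7.2
tcp_pos: [0.5089, -0.4646, 0.007]
orientation: [2.217, 2.222, 0.001]
contact_force: [-0.9, 0.2, -1.1]
grip_width: 0.0566
```

```bash
python3 plan.py 120 .508,-.464,.25,0
```

```text
t 7.2 tcp [ 508.9 -464.6    7. ] psi 0.1 tilt 0.15deg F [-0.9  0.2 -1.1] w 56.6 q7 0.50
[[0, -0.1, -40.5, 0, 0, 0, 120], [0.1, -0.1, -40.5, 0, 0, 0, 120], [0.1, -0.1, -40.5, 0, 0, 0, 120], [0.1, -0.1, -40.5, 0, 0, 0, 120], [0.1, -0.1, -40.5, 0, 0, 0, 120]]
[[0.1, -0.1, -40.5, 0, 0, 0, 120]]
```

Emit:
play_rows(increments=[[0, 0, -10, 0, 0, 0, 120], [0, 0, -40, 0, 0, 0, 120], [0, 0, -45, 0, 0, 0, 120], [0, 0, -45, 0, 0, 0, 120], [0, 0, -40, 0, 0, 0, 120]])

```text
clock: 7.7
tcp_pos: [0.5049, -0.4615, 0.1881]
orientation: [-2.21, -2.217, 0.001]
contact_force: [0.5, -0.3, -0.4]
grip_width: 0.0565
```

```bash
python3 plan.py 120 .458,-.059,.20,3; python3 look.py g3 s
```

```text
t 7.7 tcp [ 504.9 -461.5  188.1] psi 0.2 tilt 0.63deg F [ 0.5 -0.3 -0.4] w 56.5 q7 0.54
[[44.7, -5.1, -1, -0.001, -0.001, -0.005, 120], [44.8, -4.8, -1, -0.001, -0.001, -0.005, 120], [44.8, -4.6, -1, -0.001, -0.001, -0.005, 120], [44.8, -4.3, -1.1, -0.001, -0.001, -0.005, 120], [44.8, -4.1, -1.1, -0.001, -0.001, -0.005, 120]]
[[44.9, -3.9, -1.2, -0.001, -0.001, -0.005, 120], [44.9, -3.6, -1.2, -0.001, -0.001, -0.005, 120], [44.9, -3.4, -1.2, -0.001, -0.001, -0.005, 120], [44.9, -3.1, -1.3, -0.001, -0.001, -0.005, 120]]
```

View pics/scene_g3.png

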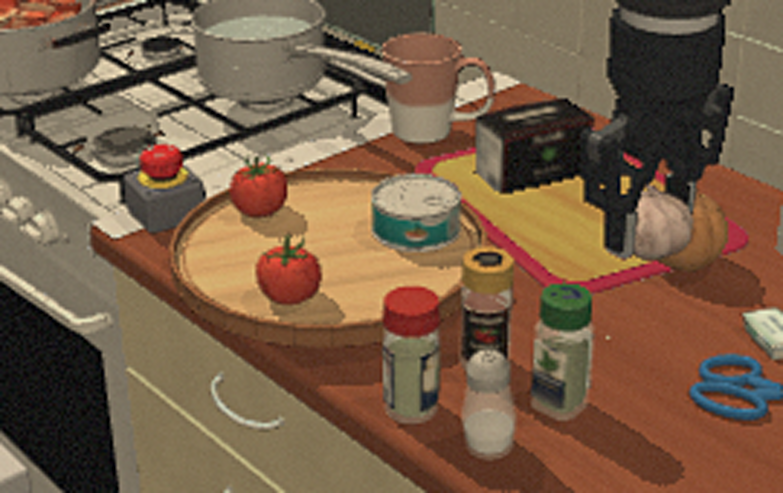

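The garlic at (665,228) hangs upright between the pads.

Emit:
play_rows(increments=[[45, -5, -2, 0, 0, -0.005, 120], [45, -5, -2, 0, 0, -0.005, 120], [45, -5, -2, 0, 0, -0.005, 120], [45, -4, -2, 0, 0, -0.005, 120], [45, -4, -2, 0, 0, -0.005, 120]])

```text
clock: 8.3
tcp_pos: [0.4809, -0.2406, 0.2057]
orientation: [2.197, 2.233, -0.002]
contact_force: [0.6, 0.2, 0.6]
grip_width: 0.0561
```

Emit:
play_rows(increments=[[45, -4, -1, 0, 0, -0.005, 120], [45, -4, -1, 0, 0, -0.005, 120], [30, -3, -1, 0, 0, -0.005, 120], [10, 0, 0, 0, 0, 0, 120], [0, 0, 0, 0, 0, 0, 120]])

```text
clock: 8.8
tcp_pos: [0.4647, -0.0992, 0.2101]
orientation: [2.165, 2.259, -0.0]
contact_force: [0.7, -1.5, -0.9]
grip_width: 0.0565
```

```bash
python3 plan.py 120 .458,-.059,.08,3 .458,-.059,.038,3
```

```text
t 8.8 tcp [464.7 -99.2 210.1] psi 2.4 tilt 0.72deg F [ 0.7 -1.5 -0.9] w 56.5 q7 0.01
[[13.9, -2.1, 43.2, 0.003, 0.003, -0.003, 120], [13.8, -1.9, 43.3, 0.003, 0.003, -0.003, 120], [13.6, -1.7, 43.3, 0.003, 0.003, -0.003, 120], [0, 0, 42, 0, 0, 0, 120]]
```

Emit:
play_rows(increments=[[25, -3, 20, 0.004, 0.004, -0.005, 120], [14, -3, 30, 0.004, 0.004, -0.005, 120], [0, 0, 30, 0, 0, 0, 120], [0, 0, 20, 0, 0, 0, 120], [0, 0, 0, 0, 0, 0, 120]])

```text
clock: 9.3
tcp_pos: [0.461, -0.0686, 0.1082]
orientation: [2.169, 2.261, 0.001]
contact_force: [0.5, -0.2, 0.9]
grip_width: 0.0565
```

```bash
python3 plan.py 120 .458,-.059,.08,3 .458,-.059,.038,3;  python3 look.py g4 s
```

```text
t 9.3 tcp [461.  -68.6 108.2] psi 2.4 tilt 0.46deg F [ 0.5 -0.2  0.9] w 56.5 q7 -0.15
[[9.9, -2.7, 28.2, 0.006, 0.005, -0.011, 120], [0, 0, 42, 0, 0, 0, 120]]
```

View pics/scene_g4.png

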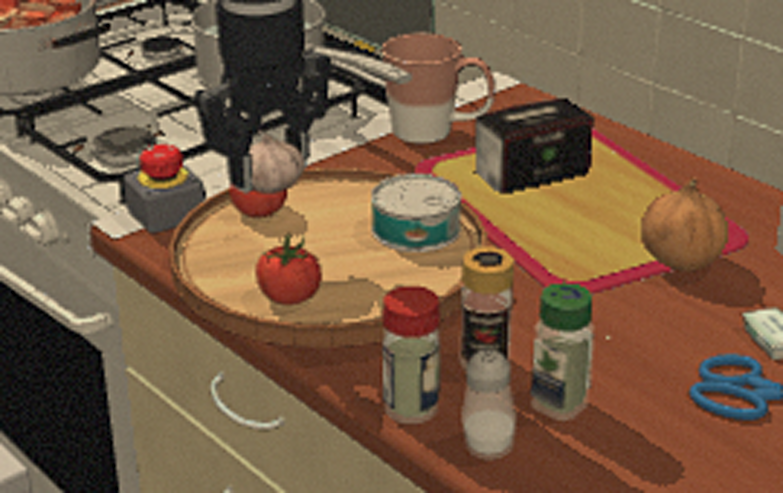

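Emit:
play_rows(increments=[[11, -3, 10, 0.006, 0.005, -0.008, 120], [1, 0, 20, 0, 0, 0, 120], [0, 0, 15, 0, 0, 0, 120], [0, 0, 0, 0, 0, 0, 120]])

```text
clock: 9.8
tcp_pos: [0.4633, -0.0568, 0.0675]
orientation: [2.162, 2.266, 0.012]
contact_force: [-0.1, 0.5, -0.2]
grip_width: 0.0562
```

```bash
python3 plan.py 120  .458,-.059,.038,3
```

```text
t 9.8 tcp [463.3 -56.8  67.5] psi 2.7 tilt 0.72deg F [-0.1  0.5 -0.2] w 56.2 q7 -0.22
[[-1.9, -5.8, 29.5, 0.012, 0.002, -0.005, 120]]
```

Emit:
play_rows(increments=[[-2, -6, 8, 0.01, 0.002, 0, 120], [0, 0, 8, 0, 0, 0, 120], [0, 0, 6, 0, 0, 0, 120], [0, 0, 0, 0, 0, 0, 120]])

```text
clock: 10.2
tcp_pos: [0.4587, -0.0592, 0.0459]
orientation: [2.166, 2.27, 0.006]
contact_force: [0.1, -0.2, -0.3]
grip_width: 0.0564
```

```bash
python3 plan.py 120  .458,-.059,.038,3
```

```text
t 10.2 tcp [458.7 -59.2  45.9] psi 2.7 tilt 0.30deg F [ 0.1 -0.2 -0.3] w 56.4 q7 -0.24
[[0.2, -0.7, 7.9, 0.005, 0, -0.006, 120]]
```

Emit:
play_rows(increments=[[0, -0.5, 5, 0.004, 0, 0, 120], [0, 0, 3, 0, 0, 0, 120], [0, 0, 1, 0, 0, 0, 120], [0, 0, 0, 0, 0, 0, 120]])

```text
clock: 10.6
tcp_pos: [0.4588, -0.0591, 0.0365]
orientation: [2.168, 2.272, 0.002]
contact_force: [-0.2, 0.7, -1.1]
grip_width: 0.0564
```

Emit:
play_rows(increments=[[0, 0, 0, 0, 0, 0, 90], [0, 0, 0, 0, 0, 0, 60], [0, 0, 0, 0, 0, 0, 35], [0, 0, 0, 0, 0, 0, 35], [0, 0, -10, 0, 0, 0, 35]])

```text
clock: 11.1
tcp_pos: [0.4584, -0.0591, 0.0466]
orientation: [2.168, 2.273, 0.001]
contact_force: [-0.6, 0.2, -0.2]
grip_width: 0.0737
```

Emit:
play_rows(increments=[[0, 0, -25, 0, 0, 0, 35], [0, 0, -40, 0, 0, 0, 35], [0, 0, -40, 0, 0, 0, 35], [0, 0, -40, 0, 0, 0, 35], [-20, 0, -30, 0, 0, 0, 35]])

```text
clock: 11.6
tcp_pos: [0.4565, -0.076, 0.2282]
orientation: [-2.157, -2.276, 0.003]
contact_force: [2.1, -0.7, -0.2]
grip_width: 0.0736
```

```bash
python3 plan.py 50  .435,-.372,.19,0 ; python3 look.py g5 s
```

```text
t 11.6 tcp [456.5 -76.  228.2] psi 3.1 tilt 0.36deg F [ 2.1 -0.7 -0.2] w 73.6 q7 0.00
[[-42.1, -5.3, 5.4, -0.001, 0, 0.008, 50], [-42.1, -5, 5.4, -0.001, 0, 0.008, 50], [-42.2, -4.7, 5.4, -0.001, 0, 0.008, 50], [-42.2, -4.3, 5.4, -0.001, 0, 0.008, 50], [-42.2, -4, 5.4, -0.001, 0, 0.008, 50]]
[[-42.2, -3.7, 5.4, -0.001, 0, 0.008, 50], [-42.3, -3.4, 5.4, -0.001, 0, 0.008, 50]]
```

View pics/scene_g5.png

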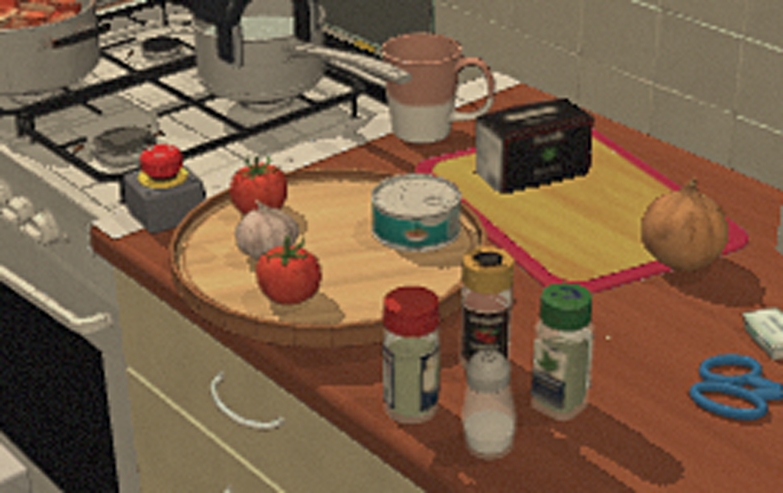

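The garlic stands on the platter at (266,230) in the zoom, and nothing else has moved. The salt shaker is next.

Emit:
play_rows(increments=[[-42, -5, 5, 0, 0, 0.01, 35], [-42, -5, 5, 0, 0, 0.01, 35], [-42, -5, 5, 0, 0, 0.01, 35], [-42, -4, 5, 0, 0, 0.01, 35], [-42, -4, 5, 0, 0, 0.01, 35]])

```text
clock: 12.2
tcp_pos: [0.4434, -0.2903, 0.2077]
orientation: [2.209, 2.227, 0.008]
contact_force: [1.2, 0.5, -0.5]
grip_width: 0.0739
```

Emit:
play_rows(increments=[[-42, -3, 5, 0, 0, 0.005, 35], [-35, -3, 5, 0, 0, 0, 35], [-10, 0, 0, 0, 0, 0, 35], [0, 0, 0, 0, 0, 0, 35]])

```text
clock: 12.6
tcp_pos: [0.4334, -0.3852, 0.1955]
orientation: [2.227, 2.213, 0.006]
contact_force: [0.3, 0.1, 0.2]
grip_width: 0.0737
```

```bash
python3 plan.py 35  .4355,-.3768,.14,0 ; python3 look.py s1
python3 - <<'E'
from meas import *
f=dict(np.load("pics/top_s1.npz"))
for n,xy,rad,a,b,z in [("red",(.421,-.301),.04,.098,.125,.108),("yel",(.5116,-.291),.04,.095,.125,.106),("grn",(.5155,-.37),.04,.098,.125,.108),
 ("salt",(.429,-.369),.04,.08,.11,.087),("garlic",(.458,-.059),.04,.045,.12,.055),("tomA",(.503,.011),.05,.05,.12,.06),("tomB",(.426,-.134),.05,.05,.12,.06)]:
    t=top_centre(f,xy,rad,a,b,z)
    print(n,np.round(t[0],4),"r",round(t[1],4),t[2],np.round(t[3],4),"z",round(float(t[4]),4))
E
```

```text
t 12.6 tcp [ 433.4 -385.2  195.5] psi -0.4 tilt 0.24deg F [0.3 0.1 0.2] w 73.7 q7 0.52
[[4.2, 0.9, 27.7, 0.002, -0.001, -0.003, 35], [4.2, 1, 27.7, 0.002, -0.001, -0.003, 35]]
red [ 0.4254 -0.2994] r 0.0214 303 [ 0.4253 -0.2993] z 0.1076
yel [ 0.5171 -0.2925] r 0.02 255 [ 0.5169 -0.2926] z 0.1058
grn [ 0.5214 -0.377 ] r 0.0198 248 [ 0.5213 -0.377 ] z 0.1078
salt [ 0.4358 -0.376 ] r 0.0142 134 [ 0.4357 -0.376 ] z 0.0869
garlic [ 0.46   -0.0601] r 0.0274 440 [ 0.4599 -0.0601] z 0.0691
tomA [0.5051 0.0136] r 0.0278 448 [0.505  0.0136] z 0.0735
tomB [ 0.4287 -0.1344] r 0.027 440 [ 0.4285 -0.1344] z 0.0739
```

Emit:
play_rows(increments=[[4, 1, 20, 0.002, 0, -0.003, 35], [4, 1, 25, 0.002, 0, -0.003, 35], [1, 0, 25, 0, 0, 0, 35], [0, 0, 10, 0, 0, 0, 35], [0, 0, 0, 0, 0, 0, 35]])

```text
clock: 13.15
tcp_pos: [0.4399, -0.3653, 0.1158]
orientation: [-2.207, -2.235, -0.008]
contact_force: [-0.2, -0.2, 0.0]
grip_width: 0.074
```

```bash
python3 plan.py 35  .4356,-.3762,.026,0
```

```text
t 13.2 tcp [ 439.9 -365.3  115.8] psi 0.7 tilt 0.31deg F [-0.2 -0.2  0. ] w 74.0 q7 0.47
[[-5.6, -2.4, 44.9, 0.002, -0.002, 0.006, 35], [-5.5, -2.3, 44.9, 0.002, -0.002, 0.006, 35]]
```

Emit:
play_rows(increments=[[-8, -3, 3, 0.002, -0.002, 0.008, 35], [-3, -1, 3, 0, 0, 0.004, 35], [0, 0, 0, 0, 0, 0, 35], [0, 0, 0, 0, 0, 0, 35]])

```text
clock: 13.55
tcp_pos: [0.4378, -0.3774, 0.1128]
orientation: [2.218, 2.219, 0.005]
contact_force: [0.2, -0.3, -0.1]
grip_width: 0.0739
```

```bash
python3 plan.py 35  .4356,-.3762,.026,0
```

```text
t 13.6 tcp [ 437.8 -377.4  112.8] psi 0.0 tilt 0.32deg F [ 0.2 -0.3 -0.1] w 73.9 q7 0.48
[[0.6, -1.3, 43.4, 0.003, 0, 0, 35], [0.6, -1.2, 43.4, 0.003, 0, 0, 35]]
```

Emit:
play_rows(increments=[[0.5, -2, 20, 0.003, 0, 0, 35], [0.5, -2, 25, 0.003, 0, 0, 35], [0, 0, 25, 0, 0, 0, 35], [0, 0, 12, 0, 0, 0, 35], [0, 0, 0, 0, 0, 0, 35]])

```text
clock: 14.05
tcp_pos: [0.4411, -0.3837, 0.0385]
orientation: [2.21, 2.202, 0.002]
contact_force: [-0.1, 1.2, 0.3]
grip_width: 0.0739
```

```bash
python3 plan.py 35  .4356,-.3762,.026,0
```

```text
t 14.1 tcp [ 441.1 -383.7   38.5] psi -0.2 tilt 1.25deg F [-0.1  1.2  0.3] w 73.9 q7 0.44
[[7.6, -5.7, 12.3, 0.016, 0.014, -0.003, 35]]
```

Emit:
play_rows(increments=[[6, -4, 8, 0.014, 0.012, 0, 35], [1, -1, 4, 0, 0, 0, 35], [0, 0, 0, 0, 0, 0, 35]])

```text
clock: 14.35
tcp_pos: [0.436, -0.3766, 0.0265]
orientation: [2.224, 2.216, -0.0]
contact_force: [-0.6, 0.1, -0.4]
grip_width: 0.0738
```

```bash
python3 plan.py 35  .4356,-.3762,.026,0
```

```text
t 14.3 tcp [ 436.  -376.6   26.5] psi -0.2 tilt 0.14deg F [-0.6  0.1 -0.4] w 73.8 q7 0.43
[[0.3, -0.4, 0.5, 0.002, 0.002, -0.004, 35]]
```

Emit:
play_rows(increments=[[0, 0, 0, 0, 0, 0, 100], [0, 0, 0, 0, 0, 0, 160], [0, 0, 0, 0, 0, 0, 160], [0, 0, 0, 0, 0, 0, 160], [0, 0, 0, 0, 0, 0, 160]], force=30)

```text
clock: 14.85
tcp_pos: [0.4364, -0.3765, 0.0273]
orientation: [2.223, 2.215, 0.0]
contact_force: [-0.3, -0.1, -1.3]
grip_width: 0.0404
```

Emit:
play_rows(increments=[[0, 0, -10, 0, 0, 0, 160], [0, 0, -30, 0, 0, 0, 160], [0, 0, -45, 0, 0, 0, 160], [0, 0, -45, 0, 0, 0, 160], [0, 0, -45, 0, 0, 0, 160]])

```text
clock: 15.35
tcp_pos: [0.4318, -0.3729, 0.2027]
orientation: [-2.215, -2.21, 0.002]
contact_force: [-0.0, -0.5, -2.0]
grip_width: 0.0403
```

```bash
python3 plan.py 160  .532,-.06,.25,58; python3 look.py s2 s
```

```text
t 15.3 tcp [ 431.8 -372.9  202.7] psi -0.1 tilt 0.73deg F [-0.  -0.5 -2. ] w 40.3 q7 0.51
[[39.2, 12.4, -5.7, -0.001, -0.002, -0.127, 160], [37.3, 17.2, -5.8, -0.001, -0.002, -0.127, 160], [34.8, 21.8, -5.8, -0.001, -0.002, -0.127, 160], [31.8, 26, -5.9, -0.001, -0.002, -0.127, 160], [28.2, 29.9, -5.9, -0.001, -0.002, -0.127, 160]]
[[24.2, 33.2, -5.9, -0.001, -0.002, -0.127, 160], [19.8, 36, -5.9, -0.001, -0.002, -0.127, 160], [15.1, 38.2, -5.9, -0.001, -0.002, -0.127, 160]]
```

View pics/scene_s2.png

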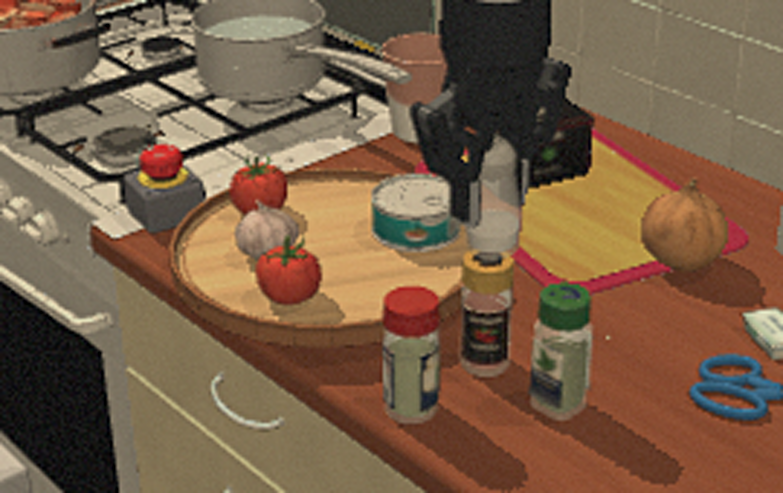

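The shaker at (497,195) is held upright. I'll carry it to (.532, -.060).

Emit:
play_rows(increments=[[39, 12, -6, 0, 0, -0.127, 160], [37, 17, -6, 0, 0, -0.127, 160], [35, 22, -6, 0, 0, -0.127, 160], [32, 26, -6, 0, 0, -0.127, 160], [28, 30, -6, 0, 0, -0.127, 160]])

```text
clock: 15.95
tcp_pos: [0.495, -0.1815, 0.2401]
orientation: [1.408, 2.804, -0.008]
contact_force: [1.4, -1.1, -0.9]
grip_width: 0.0404
```

```bash
python3 plan.py 160  .532,-.06,.22,58
```

```text
t 15.9 tcp [ 495.  -181.5  240.1] psi 36.7 tilt 0.37deg F [ 1.4 -1.1 -0.9] w 40.4 q7 0.74
[[25.2, 34.1, 6.4, -0.001, 0.002, -0.124, 160], [20.7, 36.9, 6.5, -0.001, 0.002, -0.124, 160], [16, 39.2, 6.6, -0.001, 0.002, -0.124, 160]]
```

Emit:
play_rows(increments=[[25, 34, 6, 0, 0.002, -0.124, 160], [20, 36, 6, 0, 0.002, -0.124, 160], [10, 25, 6, 0, 0, -0.12, 160], [0, 0, 0, 0, 0, 0, 160], [0, 0, 0, 0, 0, 0, 160]])

```text
clock: 16.45
tcp_pos: [0.528, -0.0642, 0.2225]
orientation: [0.828, 3.029, -0.003]
contact_force: [1.1, -1.2, -1.3]
grip_width: 0.0399
```

```bash
python3 plan.py 160  .532,-.06,.17,58 .532,-.06,.0585,58; python3 look.py s3 s
```

```text
t 16.4 tcp [528.  -64.2 222.5] psi 59.4 tilt 0.13deg F [ 1.1 -1.2 -1.3] w 39.9 q7 0.86
[[-0.6, 2.8, 26.3, -0.001, 0.001, 0.012, 160], [-0.6, 2.8, 26.3, -0.001, 0.001, 0.012, 160], [0, 0, 37.2, 0, 0, 0, 160], [0, 0, 37.2, 0, 0, 0, 160], [0, 0, 37.2, 0, 0, 0, 160]]
```

View pics/scene_s3.png

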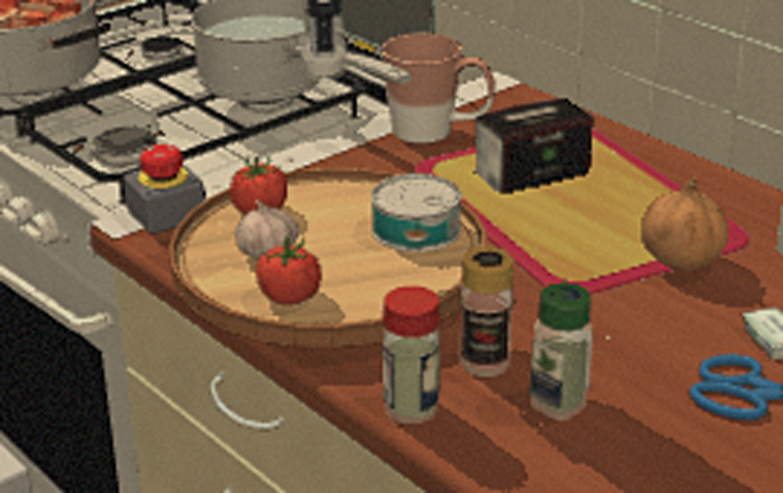

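Emit:
play_rows(increments=[[-1, 3, 20, 0, 0, 0.01, 160], [0, 2, 25, 0, 0, 0.01, 160], [0, 0, 20, 0, 0, 0, 160], [0, 0, 10, 0, 0, 0, 160], [0, 0, 0, 0, 0, 0, 160]])

```text
clock: 17.05
tcp_pos: [0.5317, -0.0702, 0.1468]
orientation: [0.887, 3.008, -0.009]
contact_force: [-0.2, 0.1, -0.4]
grip_width: 0.0405
```

```bash
python3 plan.py 160  .532,-.06,.0585,58
```

```text
t 17.1 tcp [531.7 -70.2 146.8] psi 57.1 tilt 0.46deg F [-0.2  0.1 -0.4] w 40.5 q7 0.76
[[3, 4.5, 44.1, -0.002, 0.004, -0.007, 160], [2.8, 4.5, 44.1, -0.002, 0.004, -0.007, 160]]
```

Emit:
play_rows(increments=[[5, 7, 6, -0.002, 0.004, -0.01, 160], [1, 2, 10, -0.002, 0.004, 0, 160], [0, 0, 10, 0, 0, 0, 160], [0, 0, 5, 0, 0, 0, 160], [0, 0, 0, 0, 0, 0, 160]])

```text
clock: 17.55
tcp_pos: [0.5332, -0.0598, 0.1156]
orientation: [0.875, 3.015, 0.002]
contact_force: [-0.6, -0.5, -1.4]
grip_width: 0.0403
```

```bash
python3 plan.py 160  .532,-.06,.0585,58
```

```text
t 17.6 tcp [533.2 -59.8 115.6] psi 57.6 tilt 0.15deg F [-0.6 -0.5 -1.4] w 40.3 q7 0.72
[[0.5, -0.5, 28.5, 0.001, 0.001, -0.003, 160], [0.5, -0.4, 28.5, 0.001, 0.001, -0.003, 160]]
```

Emit:
play_rows(increments=[[0.5, -1, 12, 0, 0, -0.003, 160], [0.5, -0.5, 14, 0, 0, -0.003, 160], [0, 0, 12, 0, 0, 0, 160], [0, 0, 8, 0, 0, 0, 160], [0, 0, 0, 0, 0, 0, 160]])

```text
clock: 18.05
tcp_pos: [0.5313, -0.0607, 0.0652]
orientation: [0.866, 3.018, 0.001]
contact_force: [0.3, 0.1, -1.2]
grip_width: 0.0402
```

```bash
python3 plan.py 160  .532,-.06,.0575,58
```

```text
t 18.1 tcp [531.3 -60.7  65.2] psi 58.0 tilt 0.12deg F [ 0.3  0.1 -1.2] w 40.2 q7 0.68
[[-0.2, 1, 7.7, 0.001, 0.002, 0, 160]]
```

Emit:
play_rows(increments=[[0, 1, 5, 0, 0.002, 0, 160], [0, 0, 3, 0, 0, 0, 160], [0, 0, 0.5, 0, 0, 0, 160], [0, 0, 0, 0, 0, 0, 160]])

```text
clock: 18.45
tcp_pos: [0.5328, -0.0598, 0.0575]
orientation: [0.866, 3.019, 0.001]
contact_force: [-0.2, -1.0, -1.6]
grip_width: 0.04
```

Emit:
play_rows(increments=[[0, 0, 1.5, 0, 0, 0, 160], [0, 0, 0, 0, 0, 0, 160]])

```text
clock: 18.65
tcp_pos: [0.5338, -0.06, 0.0575]
orientation: [0.866, 3.016, 0.0]
contact_force: [-0.2, 0.0, -1.3]
grip_width: 0.0402
```

Emit:
play_rows(increments=[[0, 0, 0, 0, 0, 0, 115], [0, 0, 0, 0, 0, 0, 85], [0, 0, 0, 0, 0, 0, 75], [0, 0, 0, 0, 0, 0, 75], [0, 0, -10, 0, 0, 0, 75]])

```text
clock: 19.15
tcp_pos: [0.5337, -0.0598, 0.067]
orientation: [0.866, 3.017, 0.001]
contact_force: [-0.3, 0.6, -0.5]
grip_width: 0.0604
```

Emit:
play_rows(increments=[[0, 0, -25, 0, 0, 0, 75], [0, 0, -40, 0, 0, 0, 75], [0, 0, -40, 0, 0, 0, 75], [0, 0, -40, 0, 0, 0, 75], [0, 0, -30, 0, 0, 0, 75]])

```text
clock: 19.65
tcp_pos: [0.5305, -0.059, 0.2475]
orientation: [-0.862, -3.016, -0.001]
contact_force: [0.0, 0.7, 0.1]
grip_width: 0.0603
```

```bash
python3 plan.py 75  .517,-.285,.20,60 ; python3 look.py s5 s
```

```text
t 19.6 tcp [530.5 -59.  247.5] psi 58.1 tilt 0.28deg F [0.  0.7 0.1] w 60.3 q7 0.84
[[-18, -33.2, 7.8, 0, -0.001, -0.006, 75], [-17.8, -33.3, 7.9, 0, -0.001, -0.006, 75], [-17.7, -33.4, 7.9, 0, -0.001, -0.006, 75], [-17.5, -33.5, 7.9, 0, -0.001, -0.006, 75], [-17.3, -33.6, 7.9, 0, -0.001, -0.006, 75]]
[[-17.1, -33.6, 7.9, 0, -0.001, -0.006, 75]]
```

View pics/scene_s5.png

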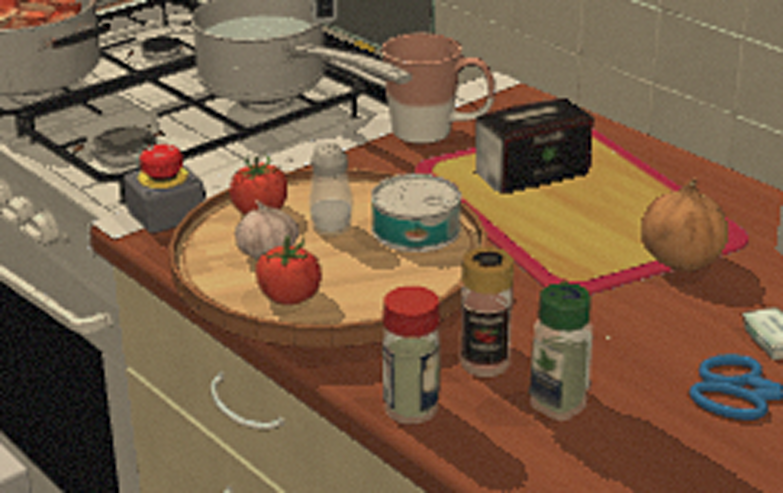

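The shaker stands upright on the platter at (330,190). The yellow jar is next, with the jaws along y.

Emit:
play_rows(increments=[[-18, -33, 4, 0, 0, -0.08, 45], [-15, -35, 4, 0, 0, -0.08, 45], [-12, -36, 4, 0, 0, -0.08, 45], [-9, -36, 4, 0, 0, -0.08, 45], [-6, -37, 4, 0, 0, -0.08, 45]])

```text
clock: 20.25
tcp_pos: [0.5225, -0.2443, 0.232]
orientation: [0.2, 3.128, 0.004]
contact_force: [0.0, -0.4, 0.4]
grip_width: 0.0701
```

Emit:
play_rows(increments=[[-2, -20, 4, 0, 0, -0.08, 45], [0, 0, 0, 0, 0, -0.04, 45], [0, 0, 0, 0, 0, 0, 45], [0, 0, 0, 0, 0, 0, 45]])

```text
clock: 20.65
tcp_pos: [0.5177, -0.2727, 0.2252]
orientation: [0.02, 3.139, 0.004]
contact_force: [-0.4, 0.5, 1.2]
grip_width: 0.0704
```

```bash
python3 plan.py 45  .517,-.2928,.15,90 .517,-.2928,.068,90; python3 look.py y1
python3 - <<'E'
from meas import *
f=dict(np.load("pics/top_y1.npz"))
for n,xy,rad,a,b,z in [("red",(.421,-.301),.04,.098,.125,.108),("yel",(.5116,-.291),.04,.095,.125,.106),("grn",(.5155,-.37),.04,.098,.125,.108),
 ("salt",(.533,-.06),.04,.11,.15,.117),("garlic",(.458,-.059),.04,.045,.12,.055),("tin",(.60,-.12),.07,.06,.09,.07),("tomA",(.503,.011),.05,.05,.12,.06),("tomB",(.426,-.134),.05,.05,.12,.06)]:
    t=top_centre(f,xy,rad,a,b,z)
    if t: print(n,np.round(t[0],4),"r",round(t[1],4),t[2],np.round(t[3],4),"z",round(float(t[4]),4))
E
```

```text
t 20.6 tcp [ 517.7 -272.7  225.2] psi 89.3 tilt 0.21deg F [-0.4  0.5  1.2] w 70.4 q7 1.72
[[0.3, -10.1, 37.6, 0.001, 0.001, -0.006, 45], [0.4, -10.1, 37.6, 0.001, 0.001, -0.006, 45], [0, 0, 41, 0, 0, 0, 45], [0, 0, 41, 0, 0, 0, 45]]
salt [ 0.5349 -0.0617] r 0.0145 140 [ 0.5348 -0.0618] z 0.1163
garlic [ 0.4601 -0.0596] r 0.0272 434 [ 0.4599 -0.0595] z 0.0696
tin [ 0.5953 -0.1182] r 0.0423 973 [ 0.595  -0.1182] z 0.0671
tomA [0.5054 0.0133] r 0.0277 447 [0.5053 0.0134] z 0.0734
tomB [ 0.429  -0.1345] r 0.0268 431 [ 0.4288 -0.1343] z 0.0736
```

Emit:
play_rows(increments=[[0, -13, 10, 0, 0, -0.006, 45], [0, -7, 20, 0, 0, -0.006, 45], [0, 0, 20, 0, 0, 0, 45], [0, 0, 15, 0, 0, 0, 45], [0, 0, 0, 0, 0, 0, 45]])

```text
clock: 21.2
tcp_pos: [0.5187, -0.2932, 0.157]
orientation: [-0.005, 3.138, 0.001]
contact_force: [-1.5, -0.6, -0.4]
grip_width: 0.0703
```

```bash
python3 plan.py 45  .517,-.2928,.13,90 .517,-.2928,.068,90
```

```text
t 21.2 tcp [ 518.7 -293.2  157. ] psi 90.2 tilt 0.23deg F [-1.5 -0.6 -0.4] w 70.3 q7 1.72
[[1.9, 0.4, 27, 0.001, 0.004, 0.003, 45], [0, 0, 31, 0, 0, 0, 45], [0, 0, 31, 0, 0, 0, 45]]
```

Emit:
play_rows(increments=[[2, 0, 15, 0, 0.004, 0, 45], [0, 0, 20, 0, 0, 0, 45], [0, 0, 15, 0, 0, 0, 45], [0, 0, 10, 0, 0, 0, 45], [0, 0, 0, 0, 0, 0, 45]])

```text
clock: 21.7
tcp_pos: [0.5179, -0.2932, 0.0941]
orientation: [-0.007, 3.14, -0.001]
contact_force: [0.5, 0.0, 0.7]
grip_width: 0.0706
```

```bash
python3 plan.py 45  .517,-.2928,.068,90
```

```text
t 21.7 tcp [ 517.9 -293.2   94.1] psi 90.2 tilt 0.09deg F [0.5 0.  0.7] w 70.6 q7 1.67
[[0.9, 0.4, 26.1, 0, 0.002, 0.004, 45]]
```

Emit:
play_rows(increments=[[1, 0, 14, 0, 0.002, 0, 45], [0, 0, 10, 0, 0, 0, 45], [0, 0, 4, 0, 0, 0, 45], [0, 0, 0, 0, 0, 0, 45]])

```text
clock: 22.1
tcp_pos: [0.5177, -0.2935, 0.0648]
orientation: [-0.007, 3.141, -0.002]
contact_force: [0.1, 1.1, -0.4]
grip_width: 0.0704
```

Emit:
play_rows(increments=[[0, 0, 0, 0, 0, 0, 100], [0, 0, 0, 0, 0, 0, 165], [0, 0, 0, 0, 0, 0, 165], [0, 0, 0, 0, 0, 0, 165], [0, 0, 0, 0, 0, 0, 165]], force=40)

```text
clock: 22.6
tcp_pos: [0.5184, -0.2941, 0.0659]
orientation: [-0.006, 3.139, -0.004]
contact_force: [-1.1, -0.4, -0.9]
grip_width: 0.0418
```

Emit:
play_rows(increments=[[0, 0, -10, 0, 0, 0, 165], [0, 0, -20, 0, 0, 0, 165], [0, 0, -30, 0, 0, 0, 165], [0, 0, -20, 0, 0, 0, 165], [0, 0, 0, 0, 0, 0, 165]])

```text
clock: 23.1
tcp_pos: [0.5179, -0.2931, 0.1505]
orientation: [-0.008, 3.14, -0.002]
contact_force: [0.0, -0.2, -1.4]
grip_width: 0.0421
```

```bash
python3 plan.py 165  .525,-.185,.16,90; python3 look.py y2 s
```

```text
t 23.1 tcp [ 517.9 -293.1  150.5] psi 90.3 tilt 0.13deg F [ 0.  -0.2 -1.4] w 42.1 q7 1.72
[[-2.5, 36, -3.2, 0, 0.001, 0.002, 165], [-2.5, 36, -3.2, 0, 0.001, 0.002, 165], [-2.4, 36, -3.2, 0, 0.001, 0.002, 165]]
```

View pics/scene_y2.png

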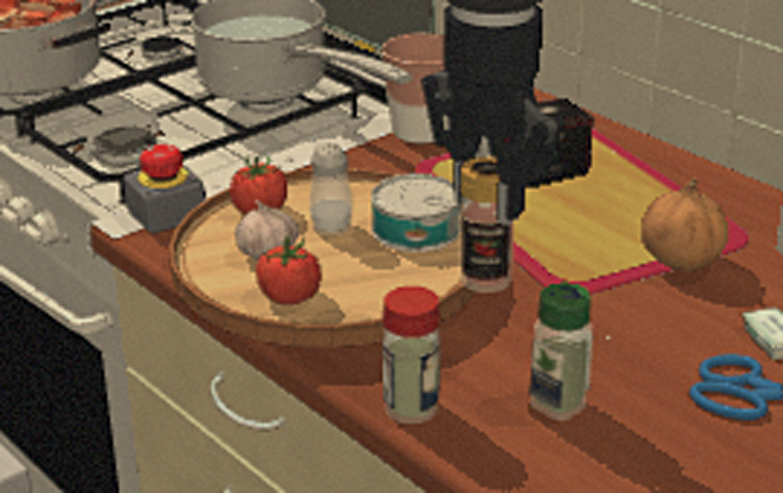

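The yellow jar at (486,230) is held upright by its cap.

Emit:
play_rows(increments=[[-3, 36, -4, 0, 0, 0, 165], [-3, 36, -4, 0, 0, 0, 165], [-1, 20, -3, 0, 0, 0, 165], [0, 0, 0, 0, 0, 0, 165], [0, 0, 0, 0, 0, 0, 165]])

```text
clock: 23.7
tcp_pos: [0.5189, -0.1988, 0.1528]
orientation: [0.003, -3.131, -0.005]
contact_force: [-0.7, -0.2, -0.1]
grip_width: 0.0418
```

```bash
python3 plan.py 165  .525,-.185,.13,90
```

```text
t 23.7 tcp [ 518.9 -198.8  152.8] psi 90.1 tilt 0.65deg F [-0.7 -0.2 -0.1] w 41.8 q7 1.56
[[-6.4, 13.7, 22.8, 0.003, -0.011, 0.002, 165]]
```

Emit:
play_rows(increments=[[-4, 9, 4, 0.003, -0.01, 0, 165], [-2, 4, 4, 0, 0, 0, 165], [0, 0, 6, 0, 0, 0, 165], [0, 0, 4, 0, 0, 0, 165], [0, 0, 0, 0, 0, 0, 165]])

```text
clock: 24.2
tcp_pos: [0.5235, -0.1885, 0.1306]
orientation: [-0.005, -3.138, 0.0]
contact_force: [-0.5, -0.5, -0.2]
grip_width: 0.0422
```

```bash
python3 plan.py 165  .525,-.185,.098,90
```

```text
t 24.2 tcp [ 523.5 -188.5  130.6] psi 89.8 tilt 0.22deg F [-0.5 -0.5 -0.2] w 42.2 q7 1.51
[[-1.6, 3.5, 32.6, 0, -0.004, -0.003, 165]]
```

Emit:
play_rows(increments=[[-2, 3, 8, 0, -0.003, 0, 165], [0, 0, 10, 0, 0, 0, 165], [0, 0, 8, 0, 0, 0, 165], [0, 0, 3, 0, 0, 0, 165], [0, 0, 0, 0, 0, 0, 165]])

```text
clock: 24.7
tcp_pos: [0.5253, -0.186, 0.0984]
orientation: [-0.007, -3.14, -0.0]
contact_force: [0.2, 0.4, -0.7]
grip_width: 0.042
```

```bash
python3 plan.py 165  .525,-.185,.096,90
```

```text
t 24.7 tcp [ 525.3 -186.    98.4] psi 89.8 tilt 0.08deg F [ 0.2  0.4 -0.7] w 42.0 q7 1.47
[[0.3, 1, 2.4, 0, -0.001, -0.004, 165]]
```

Emit:
play_rows(increments=[[0, 0.5, 2, 0, 0, 0, 165], [0, 0, 1, 0, 0, 0, 165], [0, 0, 0, 0, 0, 0, 165]])

```text
clock: 25.0
tcp_pos: [0.5256, -0.1856, 0.0955]
orientation: [-0.007, -3.141, 0.0]
contact_force: [0.6, 0.3, -1.1]
grip_width: 0.042
```

Emit:
play_rows(increments=[[0, 0, 0.5, 0, 0, 0, 165], [0, 0, 0, 0, 0, 0, 120], [0, 0, 0, 0, 0, 0, 85], [0, 0, 0, 0, 0, 0, 80], [0, 0, 0, 0, 0, 0, 75]])

```text
clock: 25.5
tcp_pos: [0.5265, -0.1859, 0.0961]
orientation: [0.007, 3.14, -0.002]
contact_force: [-0.2, 0.4, -0.9]
grip_width: 0.0608
```

Emit:
play_rows(increments=[[0, 0, -10, 0, 0, 0, 75], [0, 0, -25, 0, 0, 0, 75], [0, 0, -35, 0, 0, 0, 75], [0, 0, -20, 0, 0, 0, 75], [0, 0, 0, 0, 0, 0, 45]])

```text
clock: 26.0
tcp_pos: [0.5262, -0.1852, 0.1912]
orientation: [0.006, 3.141, -0.0]
contact_force: [-0.0, -0.3, 0.6]
grip_width: 0.0702
```

```bash
python3 plan.py 45  .4255,-.2995,.19,0; python3 look.py y4 s
```

```text
t 26.0 tcp [ 526.2 -185.2  191.2] psi 89.8 tilt 0.03deg F [-0.  -0.3  0.6] w 70.2 q7 1.56
[[8.4, -9.6, 0.1, 0, 0, 0.131, 45], [7, -10.6, 0.1, 0, 0, 0.131, 45], [5.6, -11.4, 0.1, 0, 0, 0.131, 45], [4.1, -12, 0.1, 0, 0, 0.131, 45], [2.5, -12.5, 0.1, 0, 0, 0.131, 45]]
[[0.8, -12.7, 0.1, 0, 0, 0.131, 45], [-0.8, -12.7, 0.1, 0, 0, 0.131, 45], [-2.5, -12.5, 0.1, 0, 0, 0.131, 45], [-4.1, -12, 0.1, 0, 0, 0.131, 45], [-5.6, -11.4, 0.1, 0, 0, 0.131, 45]]
[[-7, -10.6, 0.1, 0, 0, 0.131, 45], [-8.4, -9.6, 0.1, 0, 0, 0.131, 45]]
```

View pics/scene_y4.png

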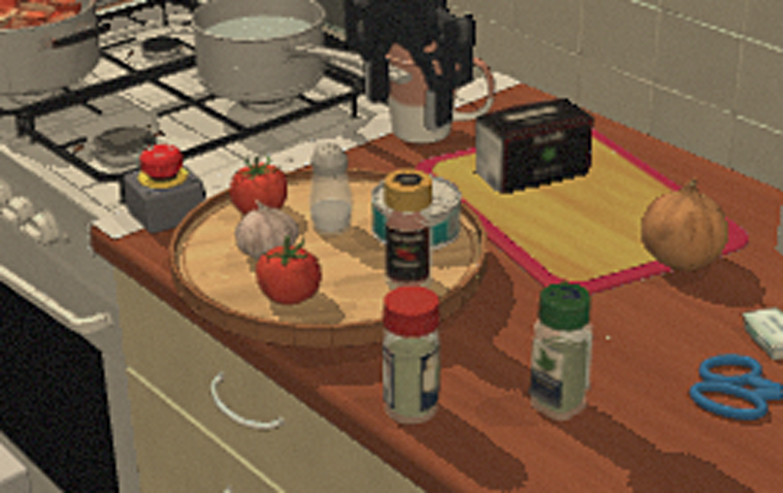

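The yellow jar stands on the platter at (408,225). The red jar is next.

Emit:
play_rows(increments=[[30, -34, 0, 0, 0, 0, 45], [30, -34, 0, 0, 0, 0, 45], [30, -34, 0, 0, 0, 0, 45], [5, -5, 5, 0, 0, 0, 45], [0, 0, 0, 0, 0, 0, 45]])

```text
clock: 26.6
tcp_pos: [0.424, -0.2921, 0.1777]
orientation: [0.001, -3.132, -0.011]
contact_force: [0.1, 0.9, -0.4]
grip_width: 0.0704
```

```bash
python3 plan.py 45  .4254,-.2995,.14,90
```

```text
t 26.6 tcp [ 424.  -292.1  177.7] psi 90.0 tilt 0.69deg F [ 0.1  0.9 -0.4] w 70.4 q7 1.84
[[-1.8, -7.7, 37.6, 0.007, -0.01, 0.001, 45]]
```

Emit:
play_rows(increments=[[-2, -6, 8, 0.007, -0.01, 0, 45], [0, -2, 12, 0, 0, 0, 45], [0, 0, 15, 0, 0, 0, 45], [0, 0, 5, 0, 0, 0, 45], [0, 0, 0, 0, 0, 0, 45]])

```text
clock: 27.1
tcp_pos: [0.4291, -0.2957, 0.1324]
orientation: [-0.013, 3.141, 0.006]
contact_force: [-0.1, -0.2, -0.2]
grip_width: 0.0704
```

```bash
python3 plan.py 45  .4254,-.2995,.066,90
```

```text
t 27.1 tcp [ 429.1 -295.7  132.4] psi 90.5 tilt 0.22deg F [-0.1 -0.2 -0.2] w 70.4 q7 1.81
[[1.9, -2, 33.2, 0.002, 0, 0.004, 45], [1.8, -2, 33.2, 0.002, 0, 0.004, 45]]
```

Emit:
play_rows(increments=[[3, -3, 4, 0.002, 0, 0.006, 45], [1, -1, 4, 0, 0, 0, 45], [0, 0, 12, 0, 0, 0, 45], [0, 0, 8, 0, 0, 0, 45], [0, 0, 0, 0, 0, 0, 45]])

```text
clock: 27.6
tcp_pos: [0.4262, -0.2993, 0.1027]
orientation: [-0.006, 3.139, 0.002]
contact_force: [-0.9, -0.2, 0.1]
grip_width: 0.0702
```

```bash
python3 plan.py 45  .4254,-.2995,.066,90
```

```text
t 27.6 tcp [ 426.2 -299.3  102.7] psi 90.2 tilt 0.14deg F [-0.9 -0.2  0.1] w 70.2 q7 1.78
[[0.9, -0.3, 36.7, 0.001, 0.002, 0.004, 45]]
```

Emit:
play_rows(increments=[[1, 0, 10, 0, 0.002, 0, 45], [0, 0, 12, 0, 0, 0, 45], [0, 0, 10, 0, 0, 0, 45], [0, 0, 4, 0, 0, 0, 45], [0, 0, 0, 0, 0, 0, 45]])

```text
clock: 28.1
tcp_pos: [0.425, -0.2991, 0.063]
orientation: [0.006, -3.141, -0.003]
contact_force: [-0.4, 0.2, 0.3]
grip_width: 0.0704
```

Emit:
play_rows(increments=[[0, 0, 0, 0, 0, 0, 100], [0, 0, 0, 0, 0, 0, 165], [0, 0, 0, 0, 0, 0, 165], [0, 0, 0, 0, 0, 0, 165], [0, 0, 0, 0, 0, 0, 165]])

```text
clock: 28.6
tcp_pos: [0.4256, -0.2996, 0.0638]
orientation: [-0.005, 3.141, 0.001]
contact_force: [0.4, 0.2, -0.3]
grip_width: 0.0438
```

Emit:
play_rows(increments=[[0, 0, -10, 0, 0, 0, 165], [0, 0, -30, 0, 0, 0, 165], [0, 0, -45, 0, 0, 0, 165], [0, 0, -45, 0, 0, 0, 165], [0, 0, -40, 0, 0, 0, 165]])

```text
clock: 29.1
tcp_pos: [0.422, -0.297, 0.2364]
orientation: [0.009, -3.133, -0.014]
contact_force: [0.1, -1.1, 0.0]
grip_width: 0.0437
```

```bash
python3 plan.py 165  .50,-.10,.25,110 .591,-.031,.25,135; python3 look.py r2 s
```

```text
t 29.1 tcp [ 422.  -297.   236.4] psi 90.3 tilt 0.73deg F [ 0.1 -1.1  0. ] w 43.7 q7 1.91
[[-15.8, 39.3, -2.5, 0.002, -0.001, -0.069, 165], [-18.5, 38.2, -2.6, 0.002, -0.001, -0.069, 165], [-21.1, 36.8, -2.6, 0.002, -0.001, -0.069, 165], [-23.5, 35.3, -2.7, 0.002, -0.001, -0.069, 165], [-25.9, 33.6, -2.7, 0.002, -0.001, -0.069, 165]]
[[-27.3, 8.4, 0, 0, 0, -0.109, 165], [-28, 5.4, 0, 0, 0, -0.109, 165], [-28.5, 2.3, 0, 0, 0, -0.109, 165], [-28.5, -0.8, 0, 0, 0, -0.109, 165]]
```

View pics/scene_r2.png

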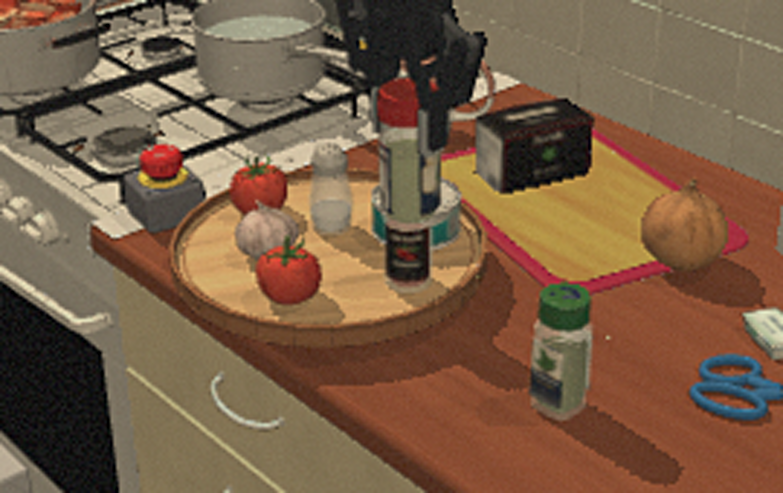

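Run:
```python
from h import *
f=dict(np.load("pics/scene0.npz"));P=cloud(f)
for u,v in [(365,80),(365,30),(365,25),(320,60),(405,60),(360,115),(365,150),(365,190),(330,80)]: print(u,v,np.round(P[v,u],3), "rel tcp",np.round(P[v,u]-[.277,-.615,.23],3))
```

```text
365 80 [ 0.235 -0.642  0.558] rel tcp [-0.042 -0.027  0.328]
365 30 [ 0.292 -0.589  0.6  ] rel tcp [0.015 0.026 0.37 ]
365 25 [ 0.289 -0.591  0.607] rel tcp [0.012 0.024 0.377]
320 60 [ 0.214 -0.589  0.575] rel tcp [-0.063  0.026  0.345]
405 60 [ 0.305 -0.645  0.571] rel tcp [ 0.028 -0.03   0.341]
360 115 [ 0.24  -0.635  0.513] rel tcp [-0.037 -0.02   0.283]
365 150 [ 0.25  -0.639  0.465] rel tcp [-0.027 -0.024  0.235]
365 190 [ 0.259 -0.637  0.404] rel tcp [-0.018 -0.022  0.174]
330 80 [ 0.219 -0.601  0.553] rel tcp [-0.058  0.014  0.323]
```

```bash
cat > lay2.py <<'E'
import numpy as np
C=np.array([.5104,-.0888])
obs=[((.595,-.1183),.043,.07),((.5052,.0135),.029,.092),((.4287,-.1344),.029,.092),((.460,-.060),.0305,.089),((.535,-.0617),.022,.12),((.526,-.1855),.0215,.136)]
def ok(p,r,obs):
    return min([.143-np.linalg.norm(p-C)-r]+[np.linalg.norm(p-np.array(o))-r-ro for o,ro,_ in obs])
g=[(x,y) for x in np.arange(.40,.62,.002) for y in np.arange(-.22,.04,.002) if np.hypot(x,y)>.44]
for xm in (.56,.57,.58,.59,.60):
    best=[]
    for r,n in ((.0225,"red"),(.02,"grn")):
        c=[(ok(np.array(p),r,obs),p) for p in g if p[0]<=xm]
        c.sort(reverse=True); best.append((n,[(round(a,4),np.round(p,3).tolist()) for a,p in c[:3]]))
    print(xm,best)
import sys
# all local maxima for r=.0225
c=np.array([[x,y,ok(np.array([x,y]),.0225,obs)] for x,y in g])
c=c[c[:,2]>.010]
from collections import OrderedDict
sel=[]
for a in c[np.argsort(-c[:,2])]:
    if all(np.hypot(*(a[:2]-s[:2]))>.03 for s in sel): sel.append(a); print(np.round(a,4))
E
python3 lay2.py
python3 - <<'E'
from h import *
f=dict(np.load("pics/top0.npz"));P=cloud(f)
m=(P[...,0]>.55)&(P[...,2]>.4)&(P[...,1]>-.2)&(P[...,1]<.08)&(f["depth"]>0)
q=P[m];print(len(q))
for lo in np.arange(.55,.7,.01):
    s=q[(q[:,0]>=lo)&(q[:,0]<lo+.01)]
    if len(s)>5: print(round(lo,2),len(s),np.round(s[:,1].min(),3),np.round(s[:,1].max(),3),np.round(np.percentile(s[:,2],[2,98]),3))
f=dict(np.load("pics/scene0.npz"));P=cloud(f)
for u,v in [(400,15),(410,15),(420,15),(450,15),(450,35)]: print(u,v,P[v,u].round(3))
E
```

```text
0.56 [('red', [(np.float64(0.023), [0.504, -0.122]), (np.float64(0.0224), [0.506, -0.122]), (np.float64(0.022), [0.502, -0.124])]), ('grn', [(np.float64(0.0255), [0.504, -0.122]), (np.float64(0.0249), [0.506, -0.122]), (np.float64(0.0245), [0.502, -0.124])])]
0.57 [('red', [(np.float64(0.023), [0.504, -0.122]), (np.float64(0.0224), [0.506, -0.122]), (np.float64(0.022), [0.502, -0.124])]), ('grn', [(np.float64(0.0255), [0.504, -0.122]), (np.float64(0.0249), [0.506, -0.122]), (np.float64(0.0245), [0.502, -0.124])])]
0.58 [('red', [(np.float64(0.023), [0.504, -0.122]), (np.float64(0.0224), [0.506, -0.122]), (np.float64(0.022), [0.502, -0.124])]), ('grn', [(np.float64(0.0255), [0.504, -0.122]), (np.float64(0.0249), [0.506, -0.122]), (np.float64(0.0245), [0.502, -0.124])])]
0.59 [('red', [(np.float64(0.023), [0.504, -0.122]), (np.float64(0.0224), [0.506, -0.122]), (np.float64(0.022), [0.502, -0.124])]), ('grn', [(np.float64(0.0255), [0.504, -0.122]), (np.float64(0.0249), [0.506, -0.122]), (np.float64(0.0245), [0.502, -0.124])])]
0.6 [('red', [(np.float64(0.023), [0.504, -0.122]), (np.float64(0.0224), [0.506, -0.122]), (np.float64(0.022), [0.502, -0.124])]), ('grn', [(np.float64(0.0255), [0.504, -0.122]), (np.float64(0.0249), [0.506, -0.122]), (np.float64(0.0245), [0.502, -0.124])])]
[ 0.504 -0.122  0.023]
[ 0.59  -0.028  0.02 ]
[ 0.572  -0.004   0.0157]
[ 0.468  -0.186   0.0134]
10610
0.64 229 -0.099 -0.027 [0.562 0.569]
0.65 102 -0.111 -0.016 [0.565 0.571]
0.66 379 -0.199 0.079 [0.528 0.645]
0.67 9900 -0.199 0.08 [0.525 0.648]
400 15 [ 0.641 -0.383  0.564]
410 15 [ 0.643 -0.406  0.566]
420 15 [ 0.655 -0.42   0.566]
450 15 [ 0.67  -0.476  0.57 ]
450 35 [ 0.672 -0.481  0.535]
```

The wrist would come close to the cupboard handle at (.591, -.031). I'm using other free spots instead: red at (.504, -.122) and green at (.468, -.186). Both leave gaps of at least 16 mm.

```bash
python3 plan.py 165  .504,-.122,.235,-14
```

```text
t 29.2 tcp [ 425.4 -298.7  240.3] psi 90.3 tilt 0.16deg F [ 0.4 -0.7 -1.2] w 43.5 q7 1.91
[[-5.7, 12.6, 0.4, 0, 0, 0.13, 165], [-4, 13.2, 0.4, 0, 0, 0.13, 165], [-2.3, 13.6, 0.4, 0, 0, 0.13, 165], [-0.5, 13.8, 0.4, 0, 0, 0.13, 165], [1.3, 13.7, 0.4, 0, 0, 0.13, 165]]
[[3.1, 13.5, 0.4, 0, 0, 0.13, 165], [4.8, 12.9, 0.4, 0, 0, 0.13, 165], [6.5, 12.2, 0.4, 0, 0, 0.13, 165], [8, 11.3, 0.4, 0, 0, 0.13, 165], [9.4, 10.1, 0.4, 0, 0, 0.13, 165]]
[[10.6, 8.8, 0.4, 0, 0, 0.13, 165], [11.7, 7.4, 0.4, 0, 0, 0.13, 165], [12.5, 5.8, 0.4, 0, 0, 0.13, 165], [13.2, 4.1, 0.4, 0, 0, 0.13, 165]]
```

Emit:
play_rows(increments=[[-6, 13, 0, 0, 0, 0.13, 165], [-4, 13, 0, 0, 0, 0.13, 165], [-2, 14, 0, 0, 0, 0.13, 165], [0, 14, 0, 0, 0, 0.13, 165], [1, 14, 0, 0, 0, 0.13, 165]])

```text
clock: 29.7
tcp_pos: [0.4532, -0.2348, 0.2429]
orientation: [1.037, 2.964, -0.0]
contact_force: [-0.7, -0.3, -0.3]
grip_width: 0.0441
```

Emit:
play_rows(increments=[[3, 13, 0, 0, 0, 0.13, 165], [5, 13, 0, 0, 0, 0.13, 165], [6, 12, 0, 0, 0, 0.13, 165], [8, 11, 0, 0, 0, 0.13, 165], [9, 10, 0, 0, 0, 0.13, 165]])

```text
clock: 30.2
tcp_pos: [0.4823, -0.1699, 0.2426]
orientation: [-1.962, -2.453, 0.001]
contact_force: [0.4, -0.4, -0.3]
grip_width: 0.0441
```

```bash
python3 plan.py 165  .504,-.122,.235,-14
```

```text
t 30.2 tcp [ 482.3 -169.9  242.6] psi 12.7 tilt 0.06deg F [ 0.4 -0.4 -0.3] w 44.1 q7 0.32
[[10.5, 7.9, 1.9, 0, 0, 0.116, 165], [11.3, 6.6, 1.9, 0, 0, 0.116, 165], [12, 5.3, 1.9, 0, 0, 0.116, 165], [12.6, 3.8, 1.9, 0, 0, 0.116, 165]]
```

Emit:
play_rows(increments=[[10, 8, 2, 0, 0, 0.116, 165], [11, 7, 2, 0, 0, 0.116, 165], [12, 5, 2, 0, 0, 0.116, 165], [11, 3, 2, 0, 0, 0.1, 165], [0, 0, 0, 0, 0, 0, 165]])

```text
clock: 30.7
tcp_pos: [0.5032, -0.119, 0.2343]
orientation: [-2.472, -1.934, 0.001]
contact_force: [-0.2, 0.7, -1.7]
grip_width: 0.044
```

```bash
python3 plan.py 165  .504,-.122,.205,-14
```

```text
t 30.7 tcp [ 503.2 -119.   234.3] psi -13.9 tilt 0.17deg F [-0.2  0.7 -1.7] w 44.0 q7 -0.25
[[-2.7, 1.5, 29.3, -0.003, -0.001, 0.002, 165]]
```

Emit:
play_rows(increments=[[-2, 1, 12, -0.003, 0, 0, 165], [-1, 0, 15, 0, 0, 0, 165], [0, 0, 5, 0, 0, 0, 165], [0, 0, 0, 0, 0, 0, 165]])

```text
clock: 31.1
tcp_pos: [0.5018, -0.1246, 0.1997]
orientation: [-2.467, -1.945, 0.001]
contact_force: [-0.5, 0.5, -0.7]
grip_width: 0.0437
```

```bash
python3 plan.py 165  .504,-.122,.15,-14
```

```text
t 31.1 tcp [ 501.8 -124.6  199.7] psi -13.5 tilt 0.03deg F [-0.5  0.5 -0.7] w 43.7 q7 -0.25
[[1.5, 0.8, 24.8, 0, 0, 0.004, 165], [1.5, 0.8, 24.8, 0, 0, 0.004, 165]]
```

Emit:
play_rows(increments=[[2, 1, 8, 0, 0, 0.004, 165], [1, 1, 12, 0, 0, 0.004, 165], [0, 0, 12, 0, 0, 0, 165], [0, 0, 10, 0, 0, 0, 165], [0, 0, 0, 0, 0, 0, 165]])

```text
clock: 31.6
tcp_pos: [0.5045, -0.123, 0.1542]
orientation: [-2.475, -1.935, 0.0]
contact_force: [-0.1, -0.3, -0.9]
grip_width: 0.0439
```

```bash
python3 plan.py 165  .504,-.122,.1,-14; python3 look.py r4 s
```

```text
t 31.6 tcp [ 504.5 -123.   154.2] psi -14.0 tilt 0.02deg F [-0.1 -0.3 -0.9] w 43.9 q7 -0.30
[[0.5, -0.4, 27.1, 0, 0, 0, 165], [0.4, -0.4, 27.1, 0, 0, 0, 165]]
```

View pics/scene_r4.png

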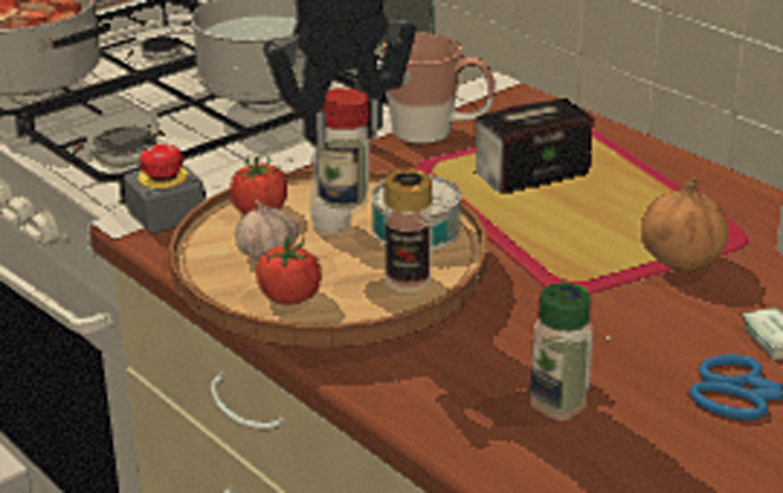

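The red jar at (343,150) hangs upright over the gap between the shaker and the yellow jar, so I'll lower it.

Emit:
play_rows(increments=[[0.5, -0.5, 10, 0, 0, 0, 165], [0.5, -0.5, 15, 0, 0, 0, 165], [0, 0, 15, 0, 0, 0, 165], [0, 0, 8, 0, 0, 0, 165], [0, 0, 0, 0, 0, 0, 165]])

```text
clock: 32.2
tcp_pos: [0.5065, -0.122, 0.1065]
orientation: [2.471, 1.931, 0.006]
contact_force: [0.4, 0.7, -1.0]
grip_width: 0.0442
```

```bash
python3 plan.py 165  .504,-.122,.094,-14
```

```text
t 32.2 tcp [ 506.5 -122.   106.5] psi -14.0 tilt 0.37deg F [ 0.4  0.7 -1. ] w 44.2 q7 -0.34
[[-0.6, -2.6, 12.5, 0.007, 0, 0, 165]]
```

Emit:
play_rows(increments=[[-0.5, -2, 6, 0.006, 0, 0, 165], [0, -0.5, 5, 0, 0, 0, 165], [0, 0, 2, 0, 0, 0, 165], [0, 0, 0, 0, 0, 0, 165]])

```text
clock: 32.6
tcp_pos: [0.5048, -0.122, 0.0936]
orientation: [2.474, 1.933, 0.002]
contact_force: [-0.5, -0.4, -1.4]
grip_width: 0.0439
```

```bash
python3 plan.py 165  .504,-.122,.094,-14
```

```text
t 32.6 tcp [ 504.8 -122.    93.6] psi -14.0 tilt 0.13deg F [-0.5 -0.4 -1.4] w 43.9 q7 -0.35
[[-0.2, -0.8, -0.4, 0.002, 0, 0, 165]]
```

Emit:
play_rows(increments=[[0, 0, 0.5, 0, 0, 0, 165], [0, 0, 0, 0, 0, 0, 120], [0, 0, 0, 0, 0, 0, 85], [0, 0, 0, 0, 0, 0, 80], [0, 0, 0, 0, 0, 0, 75]])

```text
clock: 33.1
tcp_pos: [0.5059, -0.1222, 0.0942]
orientation: [2.473, 1.932, 0.005]
contact_force: [0.9, 0.0, -0.2]
grip_width: 0.0599
```

Emit:
play_rows(increments=[[0, 0, -10, 0, 0, 0, 75], [0, 0, -25, 0, 0, 0, 75], [0, 0, -35, 0, 0, 0, 75], [0, 0, -35, 0, 0, 0, 75], [0, 0, 0, 0, 0, 0, 45]])

```text
clock: 33.6
tcp_pos: [0.5052, -0.1215, 0.2051]
orientation: [2.473, 1.934, 0.004]
contact_force: [0.6, -0.2, -0.1]
grip_width: 0.0703
```

```bash
python3 plan.py 45  .521,-.377,.19,60; python3 look.py r5 s
```

```text
t 33.6 tcp [ 505.2 -121.5  205.1] psi -13.9 tilt 0.21deg F [ 0.6 -0.2 -0.1] w 70.3 q7 -0.26
[[-24.4, 7.7, 1.5, 0, 0, -0.129, 45], [-25.2, 4.5, 1.5, 0, 0, -0.129, 45], [-25.6, 1.2, 1.5, 0, 0, -0.129, 45], [-25.5, -2.1, 1.5, 0, 0, -0.129, 45], [-25, -5.4, 1.5, 0, 0, -0.129, 45]]
[[-24.1, -8.5, 1.5, 0, 0, -0.129, 45], [-22.8, -11.6, 1.5, 0, 0, -0.129, 45], [-21.2, -14.4, 1.5, 0, 0, -0.129, 45], [-19.1, -17, 1.5, 0, 0, -0.129, 45], [-16.8, -19.3, 1.5, 0, 0, -0.129, 45]]
```

View pics/scene_r5.png

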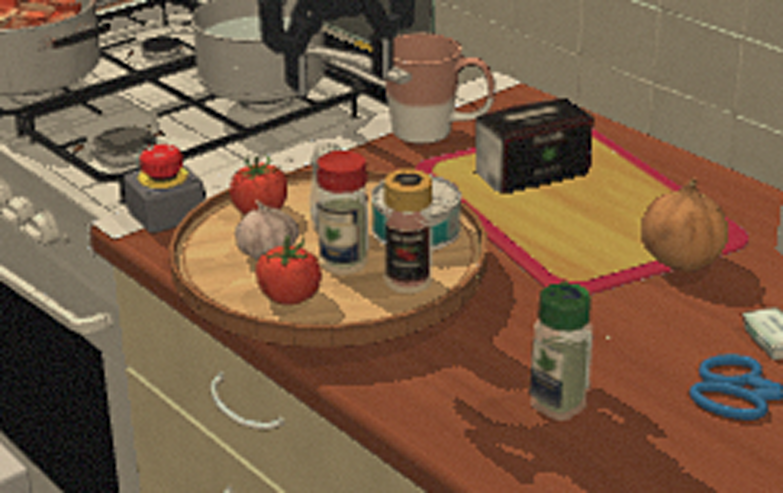

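The red jar stands on the platter at (342,212). Now the green one.

Emit:
play_rows(increments=[[-24, 8, 2, 0, 0, -0.13, 45], [-25, 4, 2, 0, 0, -0.13, 45], [-26, 1, 2, 0, 0, -0.13, 45], [-26, -2, 2, 0, 0, -0.13, 45], [-25, -5, 2, 0, 0, -0.13, 45]])

```text
clock: 34.2
tcp_pos: [0.5097, -0.2471, 0.186]
orientation: [-1.677, -2.643, 0.002]
contact_force: [0.4, 0.1, -0.6]
grip_width: 0.0701
```

Emit:
play_rows(increments=[[-24, -8, 2, 0, 0, -0.13, 45], [-23, -12, 1, 0, 0, -0.13, 45], [-21, -14, 1, 0, 0, -0.13, 45], [-17, -16, 1, 0, 0, -0.13, 45], [0, 0, 0, 0, 0, 0, 45]])

```text
clock: 34.7
tcp_pos: [0.5147, -0.3529, 0.1713]
orientation: [-0.906, -2.982, -0.007]
contact_force: [-0.5, -0.7, -0.3]
grip_width: 0.07
```

```bash
python3 plan.py 45  .5214,-.377,.14,60
```

```text
t 34.7 tcp [ 514.7 -352.9  171.3] psi 56.2 tilt 1.44deg F [-0.5 -0.7 -0.3] w 70.0 q7 1.22
[[-19.7, -16.2, 30.8, -0.002, -0.025, -0.066, 45]]
```

Emit:
play_rows(increments=[[-12, -10, 3, 0, -0.02, -0.04, 45], [-7, -6, 5, 0, -0.005, -0.02, 45], [0, 0, 12, 0, 0, 0, 45], [0, 0, 6, 0, 0, 0, 45], [0, 0, 0, 0, 0, 0, 45]])

```text
clock: 35.2
tcp_pos: [0.5198, -0.3723, 0.1382]
orientation: [-0.822, -3.023, -0.005]
contact_force: [0.4, -0.1, 0.8]
grip_width: 0.0702
```

```bash
python3 plan.py 45  .5214,-.377,.14,60
```

```text
t 35.2 tcp [ 519.8 -372.3  138.2] psi 59.6 tilt 0.54deg F [ 0.4 -0.1  0.8] w 70.2 q7 1.28
[[-3.7, -3.2, -1.8, 0.001, -0.009, -0.008, 45]]
```

Emit:
play_rows(increments=[[-3, -2.5, 5, 0, -0.008, -0.006, 45], [-1, -1, 8, 0, 0, 0, 45], [0, 0, 10, 0, 0, 0, 45], [0, 0, 8, 0, 0, 0, 45], [0, 0, 0, 0, 0, 0, 45]])

```text
clock: 35.7
tcp_pos: [0.5221, -0.3755, 0.1046]
orientation: [-0.812, -3.034, -0.002]
contact_force: [0.4, 0.2, -0.0]
grip_width: 0.0706
```

```bash
python3 plan.py 45  .5214,-.377,.072,60
```

```text
t 35.7 tcp [ 522.1 -375.5  104.6] psi 60.0 tilt 0.11deg F [ 0.4  0.2 -0. ] w 70.6 q7 1.27
[[-0.2, -1.6, 32.6, 0.001, -0.001, 0, 45]]
```

Emit:
play_rows(increments=[[0, -1.5, 10, 0, -0.001, 0, 45], [0, 0, 12, 0, 0, 0, 45], [0, 0, 6, 0, 0, 0, 45], [0, 0, 2, 0, 0, 0, 45], [0, 0, 0, 0, 0, 0, 45]])

```text
clock: 36.2
tcp_pos: [0.5211, -0.3768, 0.0715]
orientation: [-0.813, -3.034, -0.002]
contact_force: [0.2, -0.1, 0.1]
grip_width: 0.0701
```

Emit:
play_rows(increments=[[0, 0, 0, 0, 0, 0, 100], [0, 0, 0, 0, 0, 0, 170], [0, 0, 0, 0, 0, 0, 170], [0, 0, 0, 0, 0, 0, 170], [0, 0, 0, 0, 0, 0, 170]])

```text
clock: 36.7
tcp_pos: [0.5217, -0.3773, 0.0726]
orientation: [0.813, 3.033, 0.001]
contact_force: [-0.8, 0.2, -1.5]
grip_width: 0.0436
```

Emit:
play_rows(increments=[[0, 0, -10, 0, 0, 0, 170], [0, 0, -30, 0, 0, 0, 170], [0, 0, -45, 0, 0, 0, 170], [0, 0, -45, 0, 0, 0, 170], [0, 0, -30, 0, 0, 0, 170]])

```text
clock: 37.2
tcp_pos: [0.5181, -0.3752, 0.2341]
orientation: [-0.808, -3.025, -0.008]
contact_force: [0.6, -0.7, -1.3]
grip_width: 0.0435
```

```bash
python3 plan.py 170  .468,-.186,.235,105; python3 look.py n2 s
```

```text
t 37.2 tcp [ 518.1 -375.2  234.1] psi 60.1 tilt 0.67deg F [ 0.6 -0.7 -1.3] w 43.5 q7 1.35
[[23, 23.2, 0.2, 0.001, -0.002, -0.131, 170], [19.8, 26, 0.1, 0.001, -0.002, -0.131, 170], [16.2, 28.3, 0, 0.001, -0.002, -0.131, 170], [12.4, 30.2, 0, 0.001, -0.002, -0.131, 170], [8.3, 31.5, -0.1, 0.001, -0.002, -0.131, 170]]
[[4.2, 32.4, -0.1, 0.001, -0.002, -0.131, 170]]
```

View pics/scene_n2.png

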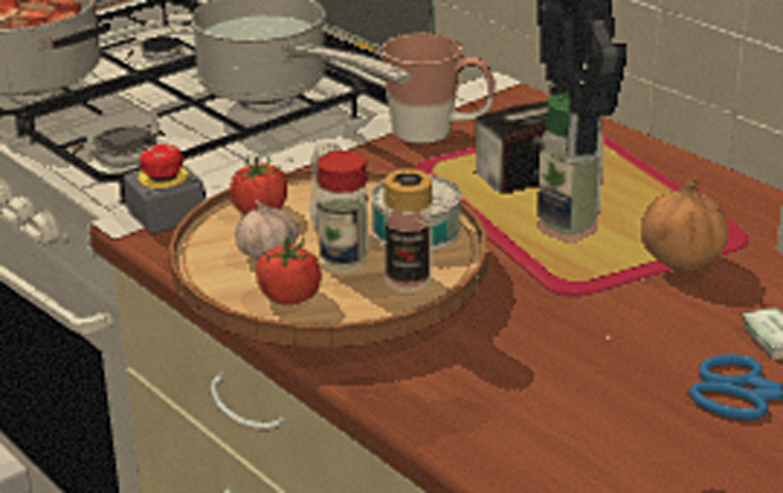

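Run:
```python
from bench import grab_frame
import cv2,numpy as np
from h import *
f=grab_frame("scene")
cv2.imwrite("pics/grn_z.png",cv2.resize(f["color"][130:230,310:400],None,fx=6,fy=6,interpolation=cv2.INTER_CUBIC))
f0=dict(np.load("pics/top0.npz"))
cv2.imwrite("pics/grn_t.png",cv2.resize(f0["color"][175:225,315:415],None,fx=8,fy=8,interpolation=cv2.INTER_CUBIC))
```

```text
(no output)
```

View pics/grn_z.png

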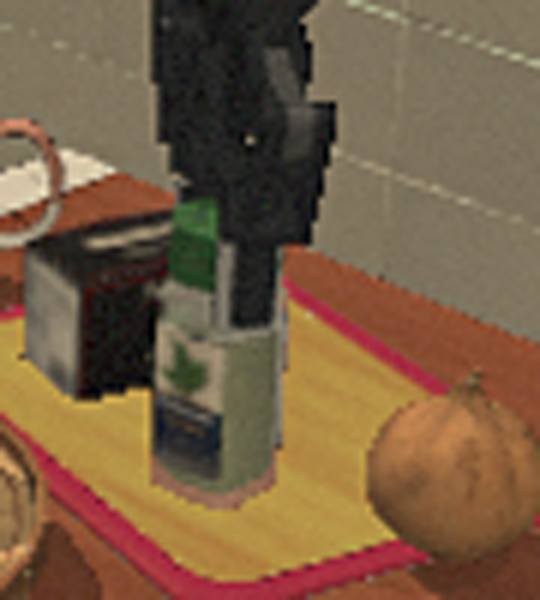

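View pics/grn_t.png

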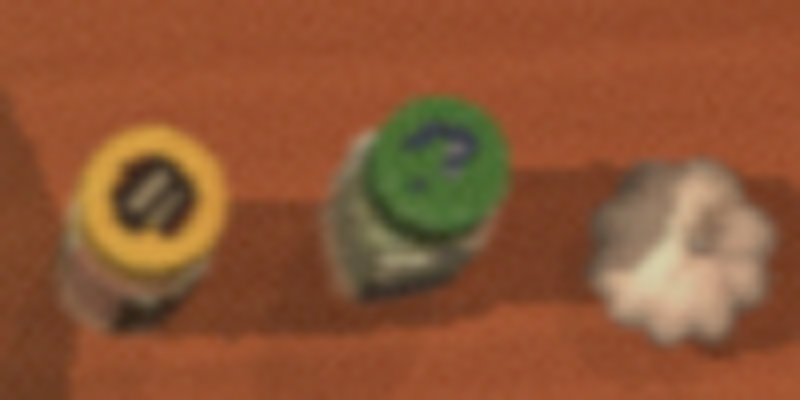

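```bash
cat > m2.py <<'E'
import sys
from meas import *
f=dict(np.load(sys.argv[1]))
for n,xy,rad,a,b,z in [("red",(.504,-.122),.04,.13,.15,.138),("yel",(.526,-.185),.04,.126,.15,.136),("grn",(.468,-.186),.04,.13,.15,.138),
 ("salt",(.535,-.06),.035,.11,.128,.117),("garlic",(.458,-.059),.04,.045,.12,.055),("tin",(.60,-.12),.055,.062,.09,.07),("tomA",(.503,.011),.05,.05,.12,.06),("tomB",(.426,-.134),.04,.05,.12,.06)]:
    t=top_centre(f,xy,rad,a,b,z)
    if t: print(n,np.round(t[0],4),"r",round(t[1],4),t[2],np.round(t[3],4),"z",round(float(t[4]),4))
E
python3 m2.py pics/top_n2.npz
python3 - <<'E'
import numpy as np
C=np.array([.5104,-.0888])
obs=[((.595,-.1183),.043),((.5052,.0135),.029),((.4287,-.1344),.029),((.460,-.060),.0305),((.535,-.0617),.022),((.5262,-.1857),.0215),((.505,-.122),.0225)]
res=[]
for x in np.arange(.4,.62,.001):
  for y in np.arange(-.22,.04,.001):
    if np.hypot(x,y)<.44: continue
    p=np.array([x,y]);res.append((min([.145-np.linalg.norm(p-C)]+[np.linalg.norm(p-np.array(o))-r for o,r in obs]),x,y))
res.sort(reverse=True);sel=[]
for a in res:
    if all(np.hypot(a[1]-s[1],a[2]-s[2])>.03 for s in sel): sel.append(a);print(np.round(a,4))
    if len(sel)>4: break
E
```

```text
red [ 0.5028 -0.1205] r 0.0213 305 [ 0.5027 -0.1205] z 0.1383
yel [ 0.5243 -0.1856] r 0.0206 280 [ 0.5242 -0.1856] z 0.136
salt [ 0.5354 -0.0621] r 0.0142 135 [ 0.5354 -0.0621] z 0.1168
garlic [ 0.46   -0.0603] r 0.0274 442 [ 0.4599 -0.0602] z 0.0692
tin [ 0.5954 -0.1182] r 0.0421 955 [ 0.5952 -0.1182] z 0.067
tomA [0.5051 0.0135] r 0.0279 447 [0.5051 0.0134] z 0.0735
tomB [ 0.4283 -0.1343] r 0.027 440 [ 0.4283 -0.1344] z 0.0739
[ 0.0437  0.592  -0.029 ]
[ 0.0406  0.572  -0.006 ]
[ 0.0367  0.468  -0.188 ]
[0.0327 0.443  0.001 ]
[ 0.0313  0.616  -0.047 ]
```

View pics/top_n2.png

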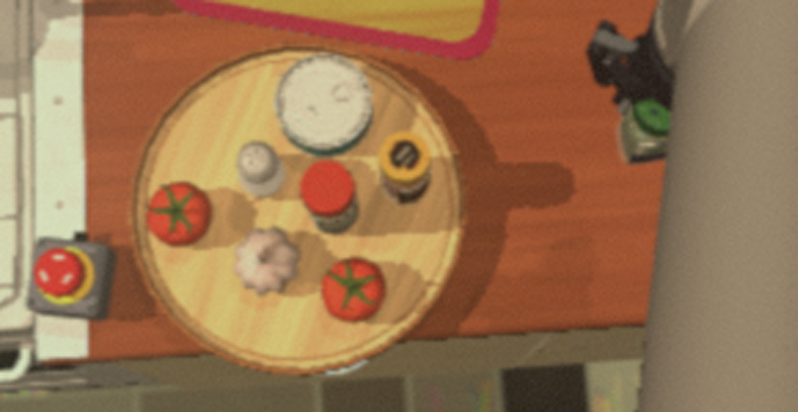

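```bash
python3 plan.py 170  .466,-.188,.235,105
```

```text
t 37.4 tcp [ 518.7 -375.7  233.5] psi 60.1 tilt 0.53deg F [ 0.3  0.2 -2.3] w 43.7 q7 1.34
[[23.2, 22.7, 0, 0.001, -0.001, -0.131, 170], [20.1, 25.6, 0, 0.001, -0.001, -0.131, 170], [16.6, 28, -0.1, 0.001, -0.001, -0.131, 170], [12.8, 29.9, -0.1, 0.001, -0.001, -0.131, 170], [8.8, 31.3, -0.2, 0.001, -0.001, -0.131, 170]]
[[4.6, 32.2, -0.2, 0.001, -0.001, -0.131, 170]]
```

Emit:
play_rows(increments=[[23, 23, 0, 0, 0, -0.13, 170], [20, 26, 0, 0, 0, -0.13, 170], [17, 28, 0, 0, 0, -0.13, 170], [13, 30, 0, 0, 0, -0.13, 170], [8, 25, 0, 0, 0, -0.13, 170]])

```text
clock: 37.85
tcp_pos: [0.4689, -0.2231, 0.2286]
orientation: [0.226, -3.118, -0.016]
contact_force: [0.3, 0.5, -1.1]
grip_width: 0.0436
```

Emit:
play_rows(increments=[[2, 12, 0, 0, 0, -0.11, 170], [0, 0, 0, 0, 0, 0, 170], [0, 0, 0, 0, 0, 0, 170]])

```text
clock: 38.15
tcp_pos: [0.4614, -0.2069, 0.2259]
orientation: [0.411, -3.093, -0.022]
contact_force: [0.0, -0.8, -0.9]
grip_width: 0.0433
```

```bash
python3 plan.py 170  .466,-.188,.2,105
```

```text
t 38.1 tcp [ 461.4 -206.9  225.9] psi 105.1 tilt 1.45deg F [ 0.  -0.8 -0.9] w 43.3 q7 1.88
[[-9.9, 16.6, 26, 0.017, -0.019, 0.002, 170]]
```

Emit:
play_rows(increments=[[-6, 10, 3, 0.012, -0.015, 0, 170], [-3, 6, 5, 0.005, -0.004, 0, 170], [0, 0, 8, 0, 0, 0, 170], [0, 0, 5, 0, 0, 0, 170], [0, 0, 0, 0, 0, 0, 170]])

```text
clock: 38.65
tcp_pos: [0.4661, -0.1896, 0.2016]
orientation: [-0.4, 3.115, 0.0]
contact_force: [0.2, 0.2, -1.2]
grip_width: 0.0434
```

```bash
python3 plan.py 170  .466,-.188,.17,105
```

```text
t 38.6 tcp [ 466.1 -189.6  201.6] psi 104.6 tilt 0.04deg F [ 0.2  0.2 -1.2] w 43.4 q7 1.81
[[-0.3, 1.6, 31.6, 0, 0.001, -0.007, 170]]
```

Emit:
play_rows(increments=[[0, 1, 10, 0, 0, -0.005, 170], [0, 0.5, 12, 0, 0, 0, 170], [0, 0, 10, 0, 0, 0, 170], [0, 0, 5, 0, 0, 0, 170], [0, 0, 0, 0, 0, 0, 170]])

```text
clock: 39.15
tcp_pos: [0.4653, -0.1888, 0.1605]
orientation: [0.406, -3.115, -0.002]
contact_force: [-0.1, -0.1, -1.9]
grip_width: 0.0438
```

```bash
python3 plan.py 170  .466,-.188,.1025,105; python3 look.py n4 s
```

```text
t 39.1 tcp [ 465.3 -188.8  160.5] psi 104.8 tilt 0.06deg F [-0.1 -0.1 -1.9] w 43.8 q7 1.76
[[-0.4, 0.3, 29, 0.001, 0, -0.001, 170], [-0.4, 0.3, 29, 0.001, 0, -0.001, 170]]
```

View pics/scene_n4.png

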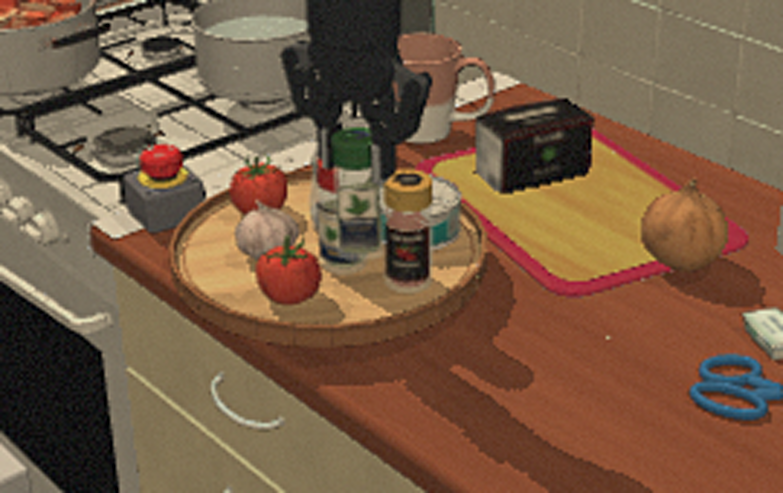

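The green jar at (350,200) is upright above its spot, so I'll lower it.

Emit:
play_rows(increments=[[0, 0.5, 10, 0, 0, 0, 170], [0, 0, 14, 0, 0, 0, 170], [0, 0, 14, 0, 0, 0, 170], [0, 0, 8, 0, 0, 0, 170], [0, 0, 0, 0, 0, 0, 170]])

```text
clock: 39.75
tcp_pos: [0.4662, -0.1887, 0.1117]
orientation: [-0.405, 3.114, -0.001]
contact_force: [0.4, -0.2, -1.6]
grip_width: 0.0437
```

```bash
python3 plan.py 170  .466,-.188,.1025,105
```

```text
t 39.8 tcp [ 466.2 -188.7  111.7] psi 104.8 tilt 0.10deg F [ 0.4 -0.2 -1.6] w 43.7 q7 1.69
[[0, 0.7, 9.2, -0.001, 0.002, -0.003, 170]]
```

Emit:
play_rows(increments=[[0, 0.5, 5, 0, 0, 0, 170], [0, 0, 3, 0, 0, 0, 170], [0, 0, 1, 0, 0, 0, 170], [0, 0, 0, 0, 0, 0, 170]])

```text
clock: 40.15
tcp_pos: [0.467, -0.1881, 0.1025]
orientation: [-0.405, 3.112, -0.001]
contact_force: [1.0, 0.2, -1.4]
grip_width: 0.0432
```

Emit:
play_rows(increments=[[0, 0, 0.7, 0, 0, 0, 170], [0, 0, 0, 0, 0, 0, 120], [0, 0, 0, 0, 0, 0, 85], [0, 0, 0, 0, 0, 0, 80], [0, 0, 0, 0, 0, 0, 75]])

```text
clock: 40.65
tcp_pos: [0.4679, -0.1884, 0.1029]
orientation: [-0.404, 3.11, -0.003]
contact_force: [0.1, -0.1, 0.1]
grip_width: 0.0604
```

Emit:
play_rows(increments=[[0, 0, -10, 0, 0, 0, 75], [0, 0, -25, 0, 0, 0, 75], [0, 0, -35, 0, 0, 0, 75], [0, 0, -35, 0, 0, 0, 75], [0, 0, 0, 0, 0, 0, 45]])

```text
clock: 41.15
tcp_pos: [0.4672, -0.1872, 0.2134]
orientation: [-0.407, 3.111, -0.0]
contact_force: [1.1, -0.1, 0.6]
grip_width: 0.07
```

```bash
python3 look.py n6 s; python3 m2.py pics/top_n6.npz; python3 plan.py 45  .4585,.115,.21,120;python3 plan.py 45  .4585,.115,.21,40
```

```text
red [ 0.5094 -0.1086] r 0.0115 76 [ 0.5106 -0.1083] z 0.1377
salt [ 0.535  -0.0622] r 0.0148 145 [ 0.535  -0.0622] z 0.1163
garlic [ 0.4607 -0.0601] r 0.0271 436 [ 0.4603 -0.0601] z 0.0694
tin [ 0.595  -0.0981] r 0.0267 323 [ 0.5949 -0.0939] z 0.0674
tomA [0.505  0.0132] r 0.0278 445 [0.5048 0.0132] z 0.0733
tomB [ 0.4274 -0.1118] r 0.0072 27 [ 0.4273 -0.1105] z 0.0701
t 41.2 tcp [ 464.8 -187.2  209.7] psi 104.9 tilt 0.14deg F [-0.5 -0.4  0.2] w 70.2 q7 1.82
[[-10.2, 42, 0, 0, 0, -0.038, 45], [-11.8, 41.5, 0, 0, 0, -0.038, 45], [-13.4, 41.1, 0, 0, 0, -0.038, 45], [-14.9, 40.5, 0, 0, 0, -0.038, 45], [-16.4, 39.9, 0, 0, 0, -0.038, 45]]
[[-17.9, 39.3, 0, 0, 0, -0.038, 45], [-19.4, 38.6, 0, 0, 0, -0.038, 45]]
t 41.2 tcp [ 464.8 -187.2  209.7] psi 104.9 tilt 0.14deg F [-0.5 -0.4  0.2] w 70.2 q7 1.82
[[-8, 32.6, 0, 0, 0, 0.126, 45], [-3.8, 33.4, 0, 0, 0, 0.126, 45], [0.4, 33.6, 0, 0, 0, 0.126, 45], [4.6, 33.3, 0, 0, 0, 0.126, 45], [8.8, 32.4, 0, 0, 0, 0.126, 45]]
[[12.8, 31.1, 0, 0, 0, 0.126, 45], [16.6, 29.2, 0, 0, 0, 0.126, 45], [20.1, 26.9, 0, 0, 0, 0.126, 45], [23.3, 24.2, 0, 0, 0, 0.126, 45]]
```

View pics/scene_n6.png

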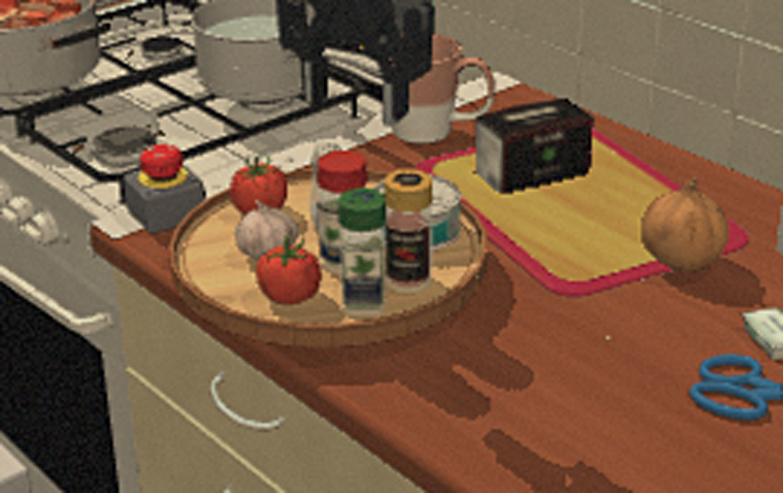

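View pics/top_n6.png

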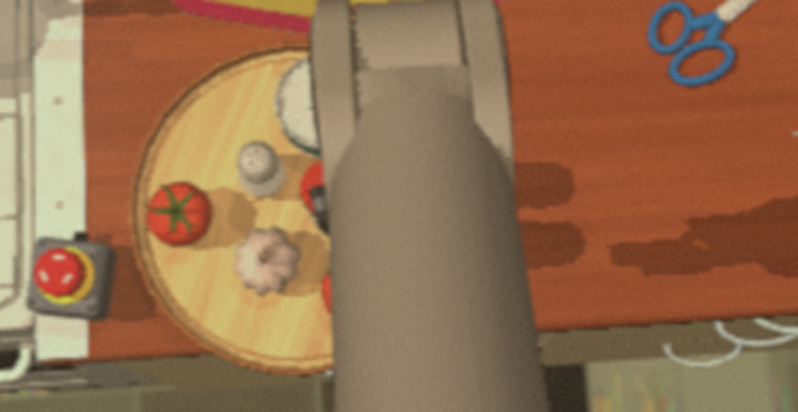

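The green jar stands on the platter at (362,252). I'll move above the button and check the layout from there before turning.

Emit:
play_rows(increments=[[-8, 33, 0, 0, 0, 0.125, 45], [-4, 33, 0, 0, 0, 0.125, 45], [0, 34, 0, 0, 0, 0.125, 45], [5, 33, 0, 0, 0, 0.125, 45], [9, 32, 0, 0, 0, 0.125, 45]])

```text
clock: 41.75
tcp_pos: [0.4584, -0.0203, 0.2049]
orientation: [-0.621, -3.068, -0.002]
contact_force: [0.6, 0.3, 0.3]
grip_width: 0.0701
```

Emit:
play_rows(increments=[[13, 31, 0, 0, 0, 0.125, 45], [16, 27, 0, 0, 0, 0.125, 45], [16, 18, 0, 0, 0, 0.125, 45], [10, 8, 0, 0, 0, 0.12, 45], [0, 0, 0, 0, 0, 0, 45]])

```text
clock: 42.25
tcp_pos: [0.4497, 0.0899, 0.2004]
orientation: [-1.369, -2.805, 0.008]
contact_force: [0.0, -0.5, 0.3]
grip_width: 0.07
```

```bash
python3 plan.py 45  .4585,.115,.15,40; python3 look.py b1 s; python3 m2.py pics/top_b1.npz
python3 - <<'E'
from meas import *
f=dict(np.load("pics/top_b1.npz"))
for z in [(.066,.12,.076)]: print(top_centre(f,(.4585,.115),.04,*z))
E
```

```text
t 42.2 tcp [449.7  89.9 200.4] psi 38.0 tilt 1.21deg F [ 0.  -0.5  0.3] w 70.0 q7 0.14
[[6.8, 11.6, 25.1, -0.007, -0.008, -0.018, 45], [6.8, 11.5, 25.2, -0.007, -0.008, -0.018, 45]]
red [ 0.5028 -0.1203] r 0.0213 304 [ 0.5027 -0.1203] z 0.1379
yel [ 0.5251 -0.1858] r 0.0199 267 [ 0.5249 -0.1857] z 0.1361
grn [ 0.4694 -0.1879] r 0.0195 261 [ 0.4693 -0.1879] z 0.1382
salt [ 0.5344 -0.0622] r 0.0144 139 [ 0.5344 -0.0622] z 0.1171
garlic [ 0.4602 -0.0598] r 0.0273 440 [ 0.46   -0.0598] z 0.069
tin [ 0.5951 -0.1184] r 0.0418 946 [ 0.5948 -0.1184] z 0.067
tomA [0.5054 0.0137] r 0.0278 449 [0.5052 0.0136] z 0.0735
tomB [ 0.4285 -0.1344] r 0.0272 441 [ 0.4284 -0.1343] z 0.0734
(array([0.46460029, 0.10017502]), 0.005361582567880777, np.int32(22), array([0.46459271, 0.10017426]), np.float64(0.07367201874497231))
```

View pics/top_b1.png

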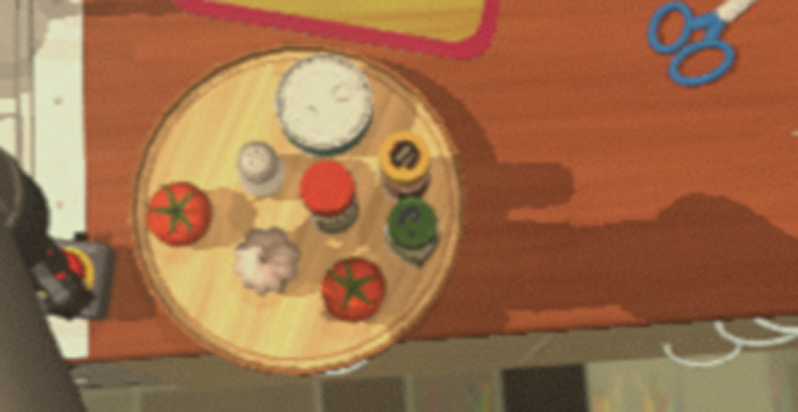

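All five items stand where I planned and the bystanders haven't moved. Next I'll take hold of the head.

Emit:
play_rows(increments=[[8, 13, 10, -0.007, -0.008, -0.018, 45], [5, 9, 20, -0.007, -0.008, -0.015, 45], [0, 0, 20, 0, 0, 0, 45], [0, 0, 15, 0, 0, 0, 45], [0, 0, 0, 0, 0, 0, 45]])

```text
clock: 42.85
tcp_pos: [0.46, 0.1039, 0.1314]
orientation: [1.321, 2.85, -0.006]
contact_force: [-0.7, -0.5, -0.2]
grip_width: 0.0705
```

```bash
python3 plan.py 45  .4587,.115,.1,40
```

```text
t 42.9 tcp [460.  103.9 131.4] psi 40.3 tilt 0.23deg F [-0.7 -0.5 -0.2] w 70.5 q7 0.02
[[9.4, 6.3, 31.3, -0.003, 0.002, 0.004, 45]]
```

Emit:
play_rows(increments=[[7, 5, 5, -0.003, 0.002, 0.004, 45], [2, 1, 8, 0, 0, 0, 45], [0, 0, 10, 0, 0, 0, 45], [0, 0, 5, 0, 0, 0, 45], [0, 0, 0, 0, 0, 0, 45]])

```text
clock: 43.35
tcp_pos: [0.46, 0.1133, 0.1023]
orientation: [1.327, 2.846, 0.0]
contact_force: [0.3, -0.2, -0.4]
grip_width: 0.0705
```

```bash
python3 plan.py 45  .4587,.115,.049,40
```

```text
t 43.4 tcp [460.  113.3 102.3] psi 40.0 tilt 0.08deg F [ 0.3 -0.2 -0.4] w 70.5 q7 -0.05
[[1.1, 0, 26.6, 0, 0.001, 0, 45], [1.1, 0, 26.6, 0, 0.001, 0, 45]]
```

Emit:
play_rows(increments=[[1, 0, 10, 0, 0, 0, 45], [1, 0, 15, 0, 0, 0, 45], [0, 0, 14, 0, 0, 0, 45], [0, 0, 8, 0, 0, 0, 45], [0, 0, 0, 0, 0, 0, 45]])

```text
clock: 43.85
tcp_pos: [0.4594, 0.1149, 0.0523]
orientation: [1.327, 2.845, 0.001]
contact_force: [-0.4, -0.8, 0.3]
grip_width: 0.0701
```

```bash
python3 plan.py 45  .4587,.115,.049,40; python3 look.py b2 s
```

```text
t 43.9 tcp [459.4 114.9  52.3] psi 40.0 tilt 0.16deg F [-0.4 -0.8  0.3] w 70.1 q7 -0.14
[[0.5, -0.5, 3.3, 0.002, 0.002, 0, 45]]
```

View pics/scene_b2.png

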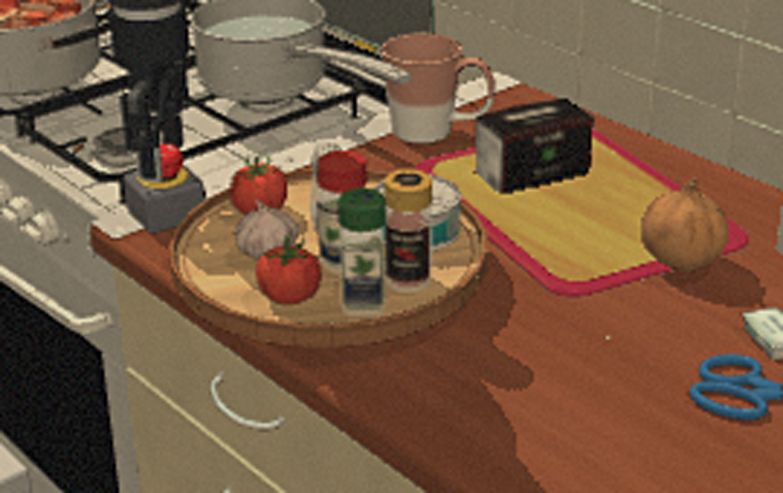

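The fingers straddle the head at (160,160). I'll close on it.

Emit:
play_rows(increments=[[0.5, -0.5, 2, 0, 0, 0, 100], [0, 0, 0, 0, 0, 0, 170], [0, 0, 0, 0, 0, 0, 170], [0, 0, 0, 0, 0, 0, 170], [0, 0, 0, 0, 0, 0, 170]], force=40)

```text
clock: 44.45
tcp_pos: [0.459, 0.1147, 0.0528]
orientation: [1.327, 2.842, 0.001]
contact_force: [0.0, 0.6, -3.9]
grip_width: 0.0398
```

Emit:
play_rows(increments=[[0, 0, 0, 0, 0, 0.1, 170], [0, 0, -0.7, 0, 0, 0.12, 170], [0, 0, -0.8, 0, 0, 0.12, 170], [0, 0, -0.8, 0, 0, 0.12, 170]])

```text
clock: 44.85
tcp_pos: [0.4587, 0.1146, 0.055]
orientation: [1.959, 2.451, 0.003]
contact_force: [-1.3, -0.2, -1.0]
grip_width: 0.0399
```

```bash
python3 plan.py 170  .459,.1147,.0598,-20; python3 -c "
from bench import r;o=r.get_obs();print(o['moment'],o['joints'])"
```

```text
t 44.9 tcp [458.7 114.6  55. ] psi 12.7 tilt 0.25deg F [-1.3 -0.2 -1. ] w 39.9 q7 -0.53
[[0, 0.1, -1, 0.001, 0, 0.114, 170], [0, 0.1, -1, 0.001, 0, 0.114, 170], [0, 0.1, -1, 0.001, 0, 0.114, 170], [0, 0.1, -1, 0.001, 0, 0.114, 170], [0, 0.1, -1, 0.001, 0, 0.114, 170]]
[-0.04342264  0.16028441  0.0895105 ] [ 0.06804721  0.46637474 -0.5370901   2.14197626  0.40697785  0.62763957
 -0.53367514]
```

Emit:
play_rows(increments=[[0, 0, -1.5, 0, 0, 0.12, 170], [0, 0, -1, 0, 0, 0.12, 170], [0, 0, -1, 0, 0, 0.12, 170], [0, 0, -0.8, 0, 0, 0.1, 170], [0, 0, 0, 0, 0, 0.03, 170]])

```text
clock: 45.35
tcp_pos: [0.4582, 0.1146, 0.0592]
orientation: [2.517, 1.876, 0.004]
contact_force: [-0.2, -0.4, 0.8]
grip_width: 0.0392
```

```bash
python3 plan.py 170  .459,.1147,.0598,-20; python3 -c "
from bench import r;o=r.get_obs();print(o['moment'])"; python3 look.py b4 s
python3 - <<'E'
from bench import grab_frame
from h import *
f=grab_frame("scene");P=cloud(f)
hsv=cv2.cvtColor(f["color"],cv2.COLOR_BGR2HSV)
red=((hsv[...,0]<8)|(hsv[...,0]>172))&(hsv[...,1]>150)&(hsv[...,2]>60)&(np.hypot(P[...,0]-.4585,P[...,1]-.115)<.05)
print(red.sum(),np.percentile(P[red][:,2],[1,50,95,99]))
E
```

```text
t 45.4 tcp [458.2 114.6  59.2] psi -16.6 tilt 0.22deg F [-0.2 -0.4  0.8] w 39.2 q7 -0.96
[[0.3, 0.7, -0.6, 0.004, -0.001, 0.059, 170]]
[-0.02536149  0.11972806  0.0430706 ]
120 [0.06159017 0.07524038 0.08109149 0.08222458]
```

Emit:
play_rows(increments=[[0, 0, -0.6, 0, 0, 0.06, 170], [0, 0, -0.3, 0, 0, 0.06, 170], [0, 0, 0, 0, 0, 0.04, 170]])

```text
clock: 45.8
tcp_pos: [0.4582, 0.1147, 0.0596]
orientation: [2.655, 1.677, 0.005]
contact_force: [-1.1, 1.0, -0.3]
grip_width: 0.0398
```

```bash
python3 plan.py 170  .459,.1147,.0598,-20; python3 -c "
from bench import r;o=r.get_obs();print(o['moment'])"
```

```text
t 45.8 tcp [458.2 114.7  59.6] psi -25.4 tilt 0.20deg F [-1.1  1.  -0.3] w 39.8 q7 -1.08
[[0.4, 0.8, -0.2, 0.003, -0.002, -0.095, 170]]
[-0.03180164  0.21472395  0.01836548]
```

Emit:
play_rows(increments=[[0, 0, 0, 0, 0, 0, 110], [0, 0, 0, 0, 0, 0, 60], [0, 0, 0, 0, 0, 0, 45], [0, 0, 0, 0, 0, 0, 45]])

```text
clock: 46.2
tcp_pos: [0.4591, 0.1151, 0.06]
orientation: [2.65, 1.684, 0.008]
contact_force: [0.5, -0.0, 0.0]
grip_width: 0.0704
```

Emit:
play_rows(increments=[[0, 0, -15, 0, 0, 0, 45], [0, 0, -30, 0, 0, 0, 45], [0, 0, -40, 0, 0, 0, 45], [0, 0, -40, 0, 0, 0, 45], [0, 0, -20, 0, 0, 0, 45]])

```text
clock: 46.7
tcp_pos: [0.4562, 0.1144, 0.2072]
orientation: [-2.646, -1.69, 0.003]
contact_force: [-0.1, 0.1, -1.0]
grip_width: 0.0706
```

```bash
python3 look.py b6 s
python3 - <<'E'
from bench import grab_frame
from h import *
f=grab_frame("scene");P=cloud(f)
hsv=cv2.cvtColor(f["color"],cv2.COLOR_BGR2HSV)
red=((hsv[...,0]<8)|(hsv[...,0]>172))&(hsv[...,1]>150)&(hsv[...,2]>60)&(np.hypot(P[...,0]-.4585,P[...,1]-.115)<.05)
print(red.sum(),np.percentile(P[red][:,2],[1,50,95,99]))
f=dict(np.load("pics/scene0.npz"));P=cloud(f)
hsv=cv2.cvtColor(f["color"],cv2.COLOR_BGR2HSV)
red=((hsv[...,0]<8)|(hsv[...,0]>172))&(hsv[...,1]>150)&(hsv[...,2]>60)&(np.hypot(P[...,0]-.4585,P[...,1]-.115)<.05)
print("start",red.sum(),np.percentile(P[red][:,2],[1,50,95,99]))
E
python3 plan.py 45 .42,-.30,.30,0
```

```text
122 [0.05949166 0.07604788 0.08166902 0.08272986]
start 125 [0.06204878 0.07517021 0.08090682 0.08253216]
t 46.9 tcp [456.  114.  205.3] psi -24.9 tilt 0.19deg F [-0.9 -0.9 -1. ] w 70.4 q7 -0.92
[[-39.1, 14.1, -9.4, 0, 0, -0.043, 45], [-39.7, 12.4, -9.4, 0, 0, -0.043, 45], [-40.2, 10.7, -9.4, 0, 0, -0.043, 45], [-40.6, 8.9, -9.4, 0, 0, -0.043, 45], [-40.9, 7.2, -9.4, 0, 0, -0.043, 45]]
[[-41.2, 5.4, -9.4, 0, 0, -0.043, 45], [-41.4, 3.6, -9.5, 0, 0, -0.043, 45], [-41.5, 1.8, -9.5, 0, 0, -0.043, 45], [-41.6, 0, -9.5, 0, 0, -0.043, 45], [-41.5, -1.8, -9.5, 0, 0, -0.043, 45]]
```

View pics/scene_b6.png

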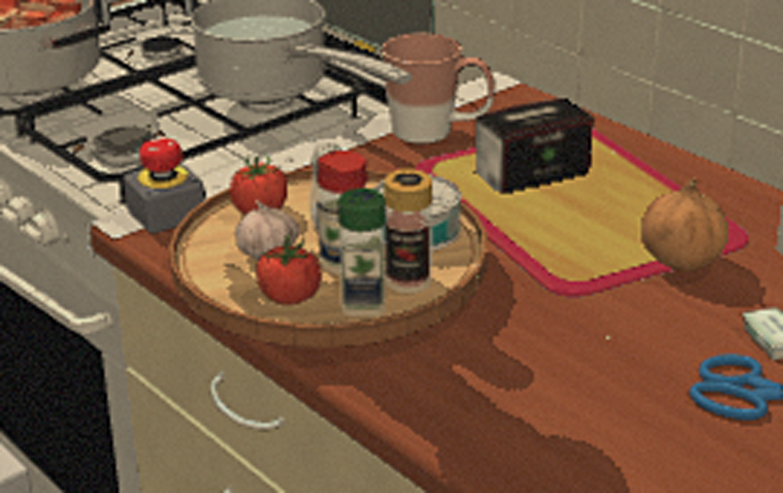

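The head is up again: its top reads 82.7 mm against 82.5 mm at the start, at (160,155). I'll move the arm clear for a final check.

Emit:
play_rows(increments=[[-35, 12, -15, 0, 0, -0.04, 45], [-40, 12, -15, 0, 0, -0.04, 45], [-40, 11, -12, 0, 0, -0.04, 45], [-41, 9, -10, 0, 0, -0.04, 45], [-41, 7, -10, 0, 0, -0.04, 45]])

```text
clock: 47.35
tcp_pos: [0.4334, -0.0897, 0.2622]
orientation: [-2.435, -1.968, 0.016]
contact_force: [0.2, 0.5, -0.0]
grip_width: 0.0707
```

Emit:
play_rows(increments=[[-41, 5, -10, 0, 0, -0.04, 45], [-41, 4, -10, 0, 0, -0.04, 45], [-41, 2, -10, 0, 0, -0.04, 45], [-41, 0, -10, 0, 0, -0.04, 45], [-41, 0, 0, 0, 0, 0, 45]])

```text
clock: 47.85
tcp_pos: [0.4136, -0.303, 0.2971]
orientation: [-2.253, -2.161, 0.023]
contact_force: [0.8, -0.5, -0.1]
grip_width: 0.0704
```

Emit:
play_rows(increments=[[-41, 0, 0, 0, 0, 0, 45], [-40, 0, 0, 0, 0, 0, 45], [-30, 0, 0, 0, 0, 0, 45], [0, 0, 0, 0, 0, 0, 45], [0, 0, 0, 0, 0, 0, 45]])

```text
clock: 48.35
tcp_pos: [0.4026, -0.4233, 0.2868]
orientation: [-2.252, -2.144, 0.033]
contact_force: [1.4, 0.2, 0.4]
grip_width: 0.0702
```

```bash
python3 look.py e1 s; python3 m2.py pics/top_e1.npz
python3 - <<'E'
from meas import *
for n in ("top0","top_e1"):
    f=dict(np.load(f"pics/{n}.npz"));P=cloud(f)
    m=np.hypot(P[...,0]-.4585,P[...,1]-.115)<.012
    t=top_centre(f,(.4585,.115),.04,.066,.12,.083)
    print(n,np.median(P[m][:,2]),t[0],t[1])
    t=top_centre(f,(.5,-.09),.2,.022,.2,.04);print(t[0],t[1])
E
python3 plan.py 45 .42,-.30,.30,0|head -1
```

```text
red [ 0.5027 -0.1204] r 0.0214 307 [ 0.5026 -0.1204] z 0.1379
yel [ 0.5243 -0.1856] r 0.0206 279 [ 0.5242 -0.1856] z 0.1362
grn [ 0.4694 -0.1885] r 0.0192 259 [ 0.4692 -0.1883] z 0.138
salt [ 0.5351 -0.0621] r 0.0145 141 [ 0.535  -0.0621] z 0.1163
garlic [ 0.46   -0.0601] r 0.0275 443 [ 0.4599 -0.0601] z 0.069
tin [ 0.5954 -0.1179] r 0.0421 958 [ 0.5951 -0.118 ] z 0.0672
tomA [0.5054 0.0135] r 0.0279 447 [0.5052 0.0135] z 0.0732
tomB [ 0.4284 -0.1341] r 0.027 440 [ 0.4284 -0.1342] z 0.0735
top0 0.08328145958973043 [0.45778203 0.11428528] 0.02066982568062137
[ 0.51042501 -0.08881078] 0.14924039964207272
top_e1 0.08333195078756539 [0.45795537 0.11422175] 0.020675203940157788
[ 0.51023408 -0.08880435] 0.14911317704521856
t 48.5 tcp [ 402.8 -422.7  287.3] psi -2.7 tilt 2.18deg F [-0.2  0.8 -0.6] w 70.5 q7 0.62
```

View pics/top_e1.png

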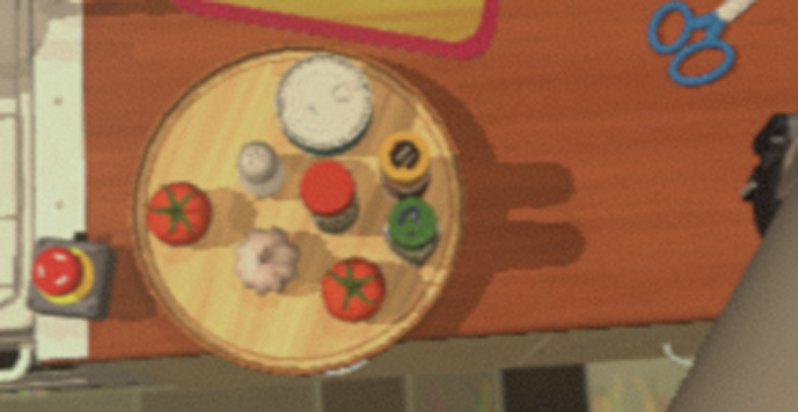

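The top view shows all five items upright and apart inside the rim, the right-hand spots empty, and the button head at its starting height (83.3 mm both times). I'm handing in.

```bash
python3 -c "
from bench import r
print(r.hand_in())"
```

```text
the job is handed in; nothing more can be done
None
```

I did the job in the order asked and handed it in at about 48 s. I pressed the stop button down, then stood the garlic, salt shaker, yellow, red and green jars on free spots of the platter. After that I turned the head clockwise about 1.1 rad, let go and moved the arm clear.

**Final checks (top and scene cameras):**
- **Placing:** the jars, shaker and garlic stand upright inside the rim. The tin and both tomatoes are within about 1 mm of where they started.
- **Stop button:** the head is back at its starting height, 83.3 mm before and after.

**Less certain or out of plan:**
- **Green jar:** its body turned out squarish, wider than the stated 40 mm. That leaves the tightest gap, yellow to green, at about 9 mm corner to side; with the stated diameter it would be about 14 mm.
- **Red and green spots:** I put both somewhere other than first planned, because the wrist would have come close to the cupboard handle.
- **Button press:** the fingertips briefly reached 43 N against the button's end stop. That is over the 40 N set for the arm and gripper body, though only the fingertips were touching.
- **Garlic:** I saw no sign of it being knocked aside.

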